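# Set up the soldering robot's infeed: new wire spool, boards in past the pawl

### The arm

A 6-joint arm with a two-finger parallel gripper is mounted at the origin on the work surface. World frame = base frame: x ahead of the robot, y to its left, z up, the work surface at z = 0. Lengths are in mm, angles in rad, forces in N, time in s.
With the tool pointing down it reaches from about 350 to 975 mm from the base axis. Payload 7.1 kg.
Tool frame: the origin (TCP) lies on the mounting face of the last link; the fingertips stand 182 mm ahead of it and the grasp point (between the pads) lies 163 mm ahead of it (ctrl.tcp_to_tips is the distance from the TCP to the fingertips, in mm); z points along the fingers, y is the direction in which the jaws open and shut (so a half turn about z gives the same grasp; the last joint's range is limited). The gripper opens to 88 mm and grips with 3 to 60 N. Pads are 20 mm wide; open, the fingers measure 115 mm over their backs; the gripper's body (75 mm by 178 mm) begins 61 mm behind the grasp point.
Start: joints at [-1.155, 0.423, 1.63, -0, 1.089, -0.019], TCP at [263.283, -566.823, 404.675] pointing down, gripper open.
Joint ranges: [-3, 3], [-0.9, 2.11], [0.09, 2.58], [-1.31, 4.45], [0.11, 2.69], [-2.54, 2.54]. Speed limits (rad/s): [2.39, 2.39, 3.01, 3.14, 3.14, 3.14].

### API

Orientations are given as a rotation vector (axis times angle).
In Python, from workcell import ctrl gives the robot as it stands. The module is installed in compiled form; this text tells all that it offers.
- The arm moves only by the tool send_rows, never from a script. Its argument "commands" is a list of rows, each an object with "translation": the shift along the world's x, y, z normalised to -1 to 1, where 1 is 0.1 m, a list of three; "twist": the turn, a rotation vector about the world's x, y, z normalised to -1 to 1, where 1 is 0.5 rad, a list of three. A call has exactly 10 rows; each row is the pose to reach, as a shift and turn from the pose commanded when the call began; what a row does not reach only later rows make up. A row lasts 1/10 s, in which the tool goes at most 50 mm and 8.59 degrees, less where a joint would pass 70% of its speed; a pose out of reach is approached as far as the arm can. A call with a number of a shift or a turn outside -1 to 1 is refused whole. A call with a gripper value outside its range is refused whole. "grip" is the closure, from -1 (fully open) to 1 (shut), set as the call begins (left out, the last holds). The fingers move at their own pace and stop on an object; the grip force is fixed at half the most. Time passes only in rows, so rows that repeat a pose let the fingers close, or fill a call up. It gives the time, the measured TCP pose, the force and the opening at its end, in the units of the state.
- ctrl.get_obs(): the state, without advancing time (a new reading comes with each control period).
- ctrl.get_image(name): name is "scene" or "top"; returns a dict with "img" (400x640x3 uint8, red, green, blue), "intrinsics" (3x3 intrinsics, pixels), "cam_to_world" (4x4, takes a point from camera to world coordinates). Camera axes: x right, y down, z forward; pixel columns grow to the right and rows downward; lengths in mm; the calibration is good to about 2 mm. A picture is of the moment at which its call begins. There is no depth.
- ctrl.close_job(): hands the job in, once; it reports no verdict.
The state is a dict: "t": time; "qpos": joint angles; "qvel": joint speeds; "joint_torque": joint torques, N m; "ee_pos": TCP position; "orientation": TCP orientation; "ft_force": force on the tool from outside, world axes, zero at the start; "moment": the same for the moment, N m; "width": finger opening in mm.
Only numpy, scipy, OpenCV 4.12 (cv2) and the standard library are available. Lean on these libraries where they do the work, as an engineer would, in place of code of your own. Each camera call takes 0.05 s, during which the arm holds its last target. There are 200 camera calls.

### The job

Get the soldering robot ready for its next batch: take the empty solder spool off the spindle and put it in the scrap bin, and put the full spool on the spindle, right down on its platter. Slide every board carrier lying on the bench into the infeed rail from its open end, one behind the other, each pushed on until the sprung pawl has clicked shut behind its tail so that it cannot come back. When everything is in place, press the ready button beside the rail right down; leave the bottle, the screwdriver and the tip cleaner where they stand.

Things in the scene. Friction and masses are not known exactly. Their poses are not given: they have to be found in the camera images.
- carrier1: Board carrier: dark plate 90 (its x) x 76 (its y) x 8 mm with two small copper boards on top (parts up to 16 mm above the underside near both ends) and across its middle an upright lifting lug, 10 mm thick along x, 40 mm wide along y, from 8 to 36 mm above the underside. 0.16 kg. Either end may lead. Origin: centre of the underside. Starts flat on the bench; one of the four may be absent.
- carrier2: Another board carrier, the same as carrier1.
- carrier3: Another board carrier, the same as carrier1.
- carrier4: Another board carrier, the same as carrier1.
- rail: Infeed rail, fixed on the bench: metal channel 570 mm long, 112 mm wide. Carriers go in along its own +x. Origin: bench level, centre line, at the edge of its open loading end; y across, z up. Carriers slide on its bed, 14 mm above the bench. From x = 50 to 110 mm two guides funnel from 104 to 79 mm apart; then the walls are 79 mm apart; both stand 14.5 mm above the bed.
- set_down (a point): Point on the bed of the loading end, x = 50 mm, y = 0 in the rail's frame, axes as the rail's. A carrier set down with its underside centred here, its length along the rail, has 4 mm play on each side between the guides and does not touch the pawl yet.
- lips (a point): Point on the bed's centre line where the lips begin, x = 125 mm (on the pawl's side 172 mm). From here on lips over both walls hold carriers down: 10.5 mm high under them, an open slot 65 mm wide between them for the lug and the fingers. Carriers can enter only by sliding in from the open end. A solid end stop at x = 554 mm.
- pawl (a joint): Sprung anti-return pawl: steel arm 45 mm long at the rail's +y wall, on a vertical pin at x = 125 mm, its tip slanting 9 mm into the channel. 0 rad: shut, blocking; about 0.2 to 0.27: pushed outward by a passing carrier; it shuts by itself behind the carrier's tail. About 3 N along the rail pushes a carrier past it, plus about 1 N of friction for each carrier moved.
- pawl_tip (a point): The free tip of the shut pawl, x = 166.5 mm, y = 31 mm in the rail's frame. A carrier is past it when its origin is at x = 212 mm or more in the rail's frame. There is room for four carriers in a row behind the pawl and 27 mm to spare; each one pushed in pushes those ahead of it along.
- ready (a joint): Travel of the rail's ready button: a round white push button 28 mm across on a grey box, 54 x 54 x 30 mm, beside the rail's loading end. 0: out; 0.006 m: fully down, at about 5 N; springs back by itself. It counts as pressed from 0.004 m.
- ready_top (a point): Centre of the ready button's top face, above x = 30 mm, y = 86 mm of the rail; it is pressed straight down.
- spindle: Solder wire stand, fixed: grey round base 92 mm across, 10 mm high, with a black platter 56 mm across, top 18 mm above the bench, and an upright steel spindle 15 mm thick in its middle, its tapered top 95 mm above the bench. Origin: centre of the underside.
- spindle_seat (a point): Centre of the platter's top face, on the spindle's axis, 18 mm above the bench: the underside of a seated spool lies here.
- empty_spool: The used-up solder spool, which starts on the spindle: black plastic, thin core 34 mm thick between two flanges 62 mm across and 5 mm thick, 54 mm high in all, bore 22 mm right through. 0.05 kg. Origin: centre of its underside; z along its axis.
- empty_spool_middle (a point): The middle of the empty spool, 27 mm along its axis from the underside.
- full_spool: The full solder spool, upright on the bench: same black flanges 62 mm across and 5 mm thick, filled with bright wire to 55 mm across, 54 mm high, bore 22 mm right through. 0.45 kg. Origin: centre of its underside; z up, along its axis.
- scrap_bin: Open grey bin, fixed, 130 (its x) x 160 (its y) x 75 mm high, walls and floor 4 mm. Origin: centre of its underside.
- flux_bottle: Bystander: upright flux bottle 40 mm across, 100 mm high. Origin: centre of its underside.
- screwdriver: Bystander: screwdriver lying on the bench, 170 mm long.
- tip_cleaner: Bystander: round steel pot with a ball of brass wool, 72 mm across, 65 mm high. Origin: centre of its underside.

How it is judged (in metres and radians):
On the way, in this order (a step that is already met when the one before it is completed fails the run):
1. spool changed, empty in the bin, all carriers in past the shut pawl (x of empty_spool_middle in the frame of scrap_bin between -0.065 and 0.065 m and y of empty_spool_middle in the frame of scrap_bin between -0.08 and 0.08 m and z of empty_spool_middle in the frame of scrap_bin below 0.06 m and horizontal distance between full_spool and spindle_seat below 0.006 m and z of full_spool in the frame of spindle_seat between -0.003 and 0.004 m and angle between full_spool's own z axis and vertical below 0.1 rad and x of carrier1 in the frame of rail between 0.207 and 0.52 m and y of carrier1 in the frame of rail between -0.006 and 0.006 m and z of carrier1 in the frame of rail between 0.01 and 0.018 m and x of carrier2 in the frame of rail between 0.207 and 0.52 m and y of carrier2 in the frame of rail between -0.006 and 0.006 m and z of carrier2 in the frame of rail between 0.01 and 0.018 m and x of carrier3 in the frame of rail between 0.207 and 0.52 m and y of carrier3 in the frame of rail between -0.006 and 0.006 m and z of carrier3 in the frame of rail between 0.01 and 0.018 m and x of carrier4 in the frame of rail between 0.207 and 0.52 m and y of carrier4 in the frame of rail between -0.006 and 0.006 m and z of carrier4 in the frame of rail between 0.01 and 0.018 m and value of joint pawl below 0.06 rad), for 0.3 s.
2. the ready button is pressed (value of joint ready above 0.004 m), for 0.05 s.
At the end, for the whole second after the job is handed in: Ready button pressed (4 mm) after all this: empty spool inside the bin; full spool upright on the spindle, within 4 mm of its platter; every carrier present flat in the rail, tail past the pawl (origin 207 mm or more along it), pawl shut (under 0.06 rad); bystanders not moved over 30 mm (all of step 1); the robot touches nothing.
It fails at once if a bystander is pushed aside or knocked over (distance of any of flux_bottle, screwdriver, tip_cleaner from where it was at the start of the episode above 0.03 m or angle between any of flux_bottle, tip_cleaner's own z axis and vertical above 0.5 rad).
Of carrier1, carrier2, carrier3, carrier4 only 3 to 4 are there at a start; the rules pass over those that are not, and their reading is None.
At some moment in a run one of carrier1, carrier2, carrier3, carrier4, full_spool may be knocked a few centimetres aside while the robot is not near it.
Once in a run the grip may slacken for a moment while it holds something.
It also fails if it takes over 192 s, if anything falls off the work surface, if the arm or the gripper's body presses on something with over 40 N, if the wrist force passes 120 N, or if a joint passes its speed limit or range.

## Working session

There is one attempt and no reset: what is moved stays moved. The work goes in short steps, Python scripts to look and compute and a tool call to move; the robot and the scene stay as the last step left them, time stands still between calls to the robot, and variables do not carry over. Pictures are saved under pics/ and viewed, about 12 in all and at most 16, crops included, and the job is handed in when it is done.

Besides the shell and the picture viewer there is one more tool, called after "Emit:" as name(argument=value, ...), one argument or row to a line, values as JSON. send_rows: Moves the arm, as the interface text tells. Its arguments: {"type":"object","properties":{"commands":{"type":"array","items":{"type":"object","properties":{"translation":{"type":"array","items":{"type":"number"}},"twist":{"type":"array","items":{"type":"number"}}}}},"grip":{"type":"number"}},"required":["commands"]}

```bash
mkdir -p pics; cat > h.py <<'E'
import numpy as np, cv2
from workcell import ctrl
def snap(name,fn):
    d=ctrl.get_image(name); cv2.imwrite(f'pics/{fn}.png',cv2.cvtColor(d['img'],cv2.COLOR_RGB2BGR))
    np.savez(f'pics/{fn}.npz',img=d['img'],K=d['intrinsics'],T=d['cam_to_world']); return d
def load(fn): 
    z=np.load(f'pics/{fn}.npz'); return dict(img=z['img'],intrinsics=z['K'],cam_to_world=z['T'])
def p2w(d,uv,z):
    K=np.array(d['intrinsics']);T=np.array(d['cam_to_world'])
    uv=np.atleast_2d(uv).astype(float)
    r=np.c_[uv,np.ones(len(uv))]@np.linalg.inv(K).T@T[:3,:3].T
    o=T[:3,3]; return o+r*((z-o[2])/r[:,2])[:,None]
def w2p(d,P):
    K=np.array(d['intrinsics']);T=np.array(d['cam_to_world'])
    c=(np.atleast_2d(P)-T[:3,3])@T[:3,:3]; q=c@K.T; return q[:,:2]/q[:,2:]
E
python3 - <<'E'
from h import *
for n in('scene','top'):
    d=snap(n,n+'0'); print(n,d['intrinsics'],d['cam_to_world'])
    cv2.imwrite(f'pics/{n}0b.png',cv2.resize(cv2.imread(f'pics/{n}0.png'),(800,500),interpolation=cv2.INTER_CUBIC))
print(ctrl.get_obs())
E
```

```text
scene [[367.2476187    0.         321.94293074]
 [  0.         367.2476187  203.51820306]
 [  0.           0.           1.        ]] [[ 8.33200141e-01  2.78715729e-01 -4.77592993e-01  1.10206336e+03]
 [ 5.52584864e-01 -4.51960072e-01  7.00272848e-01 -7.73179108e+02]
 [-2.06759063e-02 -8.47378095e-01 -5.30587289e-01  6.21269538e+02]
 [ 0.00000000e+00  0.00000000e+00  0.00000000e+00  1.00000000e+00]]
top [[376.82162594   0.         319.36934523]
 [  0.         376.82162594 202.85360405]
 [  0.           0.           1.        ]] [[ 2.70777693e-02 -9.80573381e-01  1.94274650e-01  3.82992947e+02]
 [-9.99593560e-01 -2.82939922e-02 -3.48770047e-03 -3.95324298e+01]
 [ 8.91675166e-03 -1.94101250e-01 -9.80940975e-01  1.11424052e+03]
 [ 0.00000000e+00  0.00000000e+00  0.00000000e+00  1.00000000e+00]]
{'t': 0.1, 'qpos': array([-1.15500581e+00,  4.23763702e-01,  1.63055765e+00, -5.00613809e-05,
        1.08859990e+00, -1.90255834e-02]), 'qvel': array([ 0.00024313, -0.00168009, -0.00340933, -0.00053741,  0.00100702,
        0.00011876]), 'joint_torque': array([-1.10006084e-03, -5.45615458e+01, -2.74328148e+01,  6.43923157e-02,
        1.87456602e-02, -2.85518792e-05]), 'ee_pos': array([ 263.18761032, -566.6290819 ,  404.00168992]), 'orientation': array([-3.06636771e+00, -6.77396261e-01,  4.79388073e-04]), 'ft_force': array([-0.3344117 , -0.50383951,  0.4848261 ]), 'moment': array([-0.01232301, -0.00533416,  0.01309577]), 'width': 87.59238746093303}
```

View pics/top0b.png

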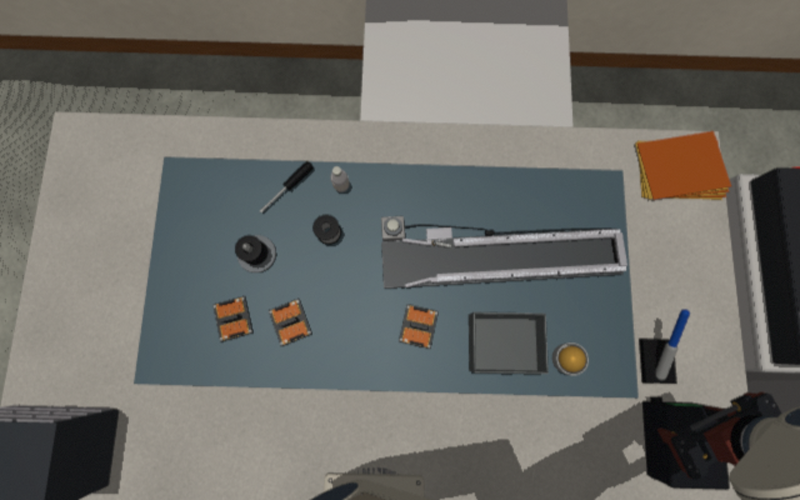

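View pics/scene0b.png

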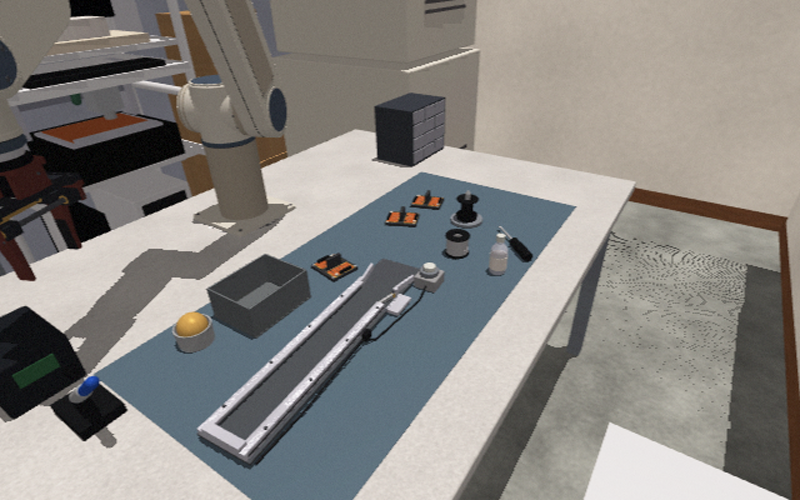

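The top view shows three carriers at about (233,319), (290,322) and (419,326). The spindle with the empty spool is at (252,250) and the full spool at (327,229). The rail's open end is at (384,265) and runs right, and the bin is at (508,343). Next I measure these.

```bash
cat >> h.py <<'E'
def carriers(d,z=10):
    h=cv2.cvtColor(np.array(d['img']),cv2.COLOR_RGB2HSV)
    m=cv2.inRange(h,(3,140,90),(20,255,255)); m[:, :100]=0; m[:160]=0; m[330:]=0
    n,l,s,c=cv2.connectedComponentsWithStats(m)
    B=[(c[i],i) for i in range(1,n) if 60<s[i,4]<1000]
    P=[p2w(d,b[0],z)[0][:2] for b in B]; out=[]
    for i in range(len(P)):
        for j in range(i):
            v=P[i]-P[j]; L=np.hypot(*v)
            if 30<L<65:
                ys,xs=np.nonzero((l==B[i][1])|(l==B[j][1])); w=p2w(d,np.c_[xs,ys],z)[:,:2]
                r=cv2.minAreaRect(w.astype(np.float32))
                if v[0]<0: v=-v
                out.append((np.round((P[i]+P[j])/2,1),np.round(np.arctan2(v[1],v[0]),3),round(L,1),[round(q,1) for q in r[0]+r[1]+(r[2],)]))
    return out
E
python3 - <<'E'
from h import *
d=load('top0')
for c in carriers(d): print(c)
im=cv2.imread('pics/top0.png')
a=cv2.resize(im[165:240,300:510],(798,285),interpolation=cv2.INTER_CUBIC)
b=cv2.resize(im[165:240,180:284],(395,285),interpolation=cv2.INTER_CUBIC)
c=cv2.resize(im[240:310,370:474],(395,266),interpolation=cv2.INTER_CUBIC)
o=np.zeros((570,798,3),np.uint8);o[:285]=a;o[285:570,:395]=b;o[285:551,400:795]=c
cv2.imwrite('pics/crop1.png',o)
E
```

```text
(array([438.2, 341.1]), np.float64(0.327), np.float64(46.0), [437.3, 340.8, 79.5, 60.6, 16.6])
(array([433.5, 207.3]), np.float64(0.454), np.float64(46.0), [432.9, 207.3, 79.4, 60.6, 22.1])
(array([432. , -91.9]), np.float64(-0.166), np.float64(46.3), [432.6, -91.8, 60.1, 80.1, 78.3])
```

View pics/crop1.png

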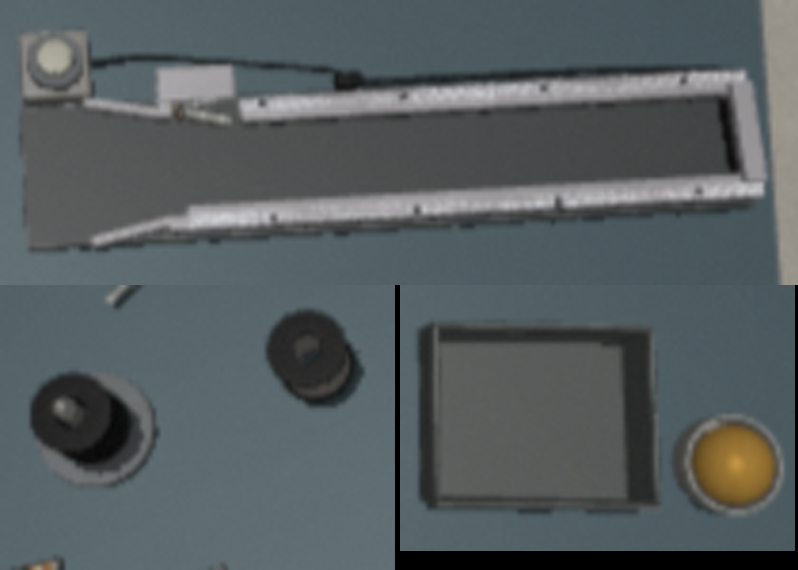

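```bash
python3 - <<'E'
from h import *
d=load('top0'); s=load('scene0')
A=lambda x,y:(300+(x+.5)/3.8-.5,165+(y+.5)/3.8-.5)
B=lambda x,y:(180+(x+.5)/3.798-.5,165+(y-285+.5)/3.8-.5)
C=lambda x,y:(370+(x-400+.5)/3.798-.5,240+(y-285+.5)/3.8-.5)
def f(t,p,z): print(t,np.round(p2w(d,p,z)[:,:2],1).tolist())
f('lip inner up',[A(245,122),A(725,96)],28.5); f('lip inner low',[A(190,228),A(190,207),A(730,178)],28.5)
f('end bed',[A(22,108),A(28,250)],14); f('end frame outer',[A(745,70),A(766,192)],28.5)
f('button',[A(56,55)],34)
f('spool tip',[B(68,408)],95); f('empty top',[B(72,412)],72); f('full top',[B(307,350)],54); f('bore',[B(309,347)],54)
f('bin rim',[C(437,325),C(655,327),C(660,505),C(437,500)],75)
f('cleaner',[C(733,463)],65)
# black flange masks
g=np.array(d['img']).max(2)
for nm,(x0,y0,x1,y1) in dict(e=(183,185,222,222),f=(245,168,278,203)).items():
    m=(g[y0:y1,x0:x1]<62).astype(np.uint8)
    n,l,st,c=cv2.connectedComponentsWithStats(m)
    print(nm,[(np.round(c[i]+[x0,y0],1).tolist(),st[i].tolist()) for i in range(1,n) if st[i,4]>30])
# scene zoom
im=cv2.imread('pics/scene0.png')
cv2.imwrite('pics/crop2.png',cv2.resize(im[140:240,290:450],(800,500),interpolation=cv2.INTER_CUBIC))
E
```

```text
lip inner up [[620.2, -174.8], [651.9, -550.1]]
lip inner low [[536.1, -133.1], [552.3, -132.9], [586.8, -550.0]]
end bed [[629.6, -0.9], [517.5, -9.4]]
end frame outer [[673.3, -567.2], [576.6, -577.2]]
button [[668.1, -26.6]]
spool tip [[591.6, 293.2]]
empty top [[593.4, 297.4]]
full top [[650.4, 128.9]]
bore [[652.8, 127.5]]
bin rim [[461.1, -211.6], [464.1, -369.6], [338.9, -369.0], [338.1, -211.1]]
cleaner [[369.2, -425.7]]
e [([202.0, 200.9], [5, 4, 29, 25, 487])]
f [([261.9, 183.8], [5, 4, 25, 25, 412])]
```

View pics/crop2.png

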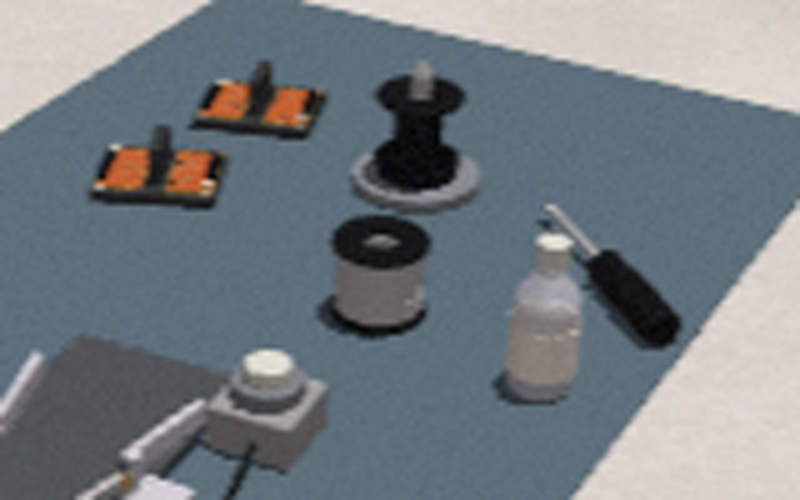

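```bash
cat >> h.py <<'E'
def tri(d,a,s,b):
    M=[];r=[]
    for c,p in((d,a),(s,b)):
        o=np.array(c['cam_to_world'])[:3,3]; v=p2w(c,p,0)[0]-o; v/=np.linalg.norm(v); Q=np.eye(3)-np.outer(v,v); M.append(Q); r.append(Q@o)
    return np.linalg.lstsq(np.vstack(M),np.hstack(r),rcond=None)[0]
E
python3 - <<'E'
from h import *
d=load('top0'); s=load('scene0')
A=lambda x,y:(300+(x+.5)/3.8-.5,165+(y+.5)/3.8-.5)
B=lambda x,y:(180+(x+.5)/3.798-.5,165+(y-285+.5)/3.8-.5)
S=lambda x,y:(290+(x+.5)/5-.5,140+(y+.5)/5-.5)
for n,a,b,z in[('tip',B(66,408),S(423,63),95),('etop',B(72,412),S(421,96),72),('ftop',B(307,350),S(381,242),54),('but',A(56,53),S(270,366),45)]:
    print(n,tri(d,a,s,b).round(1),'top@z',p2w(d,a,z).round(1),'scene@z',p2w(s,b,z).round(1))
print('base scene', p2w(s,S(416,182),10))
E
```

```text
tip [594.  296.9  92.4] top@z [[591.6 294.6  95. ]] scene@z [[597.5 294.3  95. ]]
etop [594.7 299.3  67.2] top@z [[593.4 297.4  72. ]] scene@z [[599.3 290.5  72. ]]
ftop [652.5 130.4  48.6] top@z [[650.4 128.9  54. ]] scene@z [[657.3 122.8  54. ]]
but [665.9 -26.7  48.8] top@z [[666.8 -26.7  45. ]] scene@z [[663.1 -21.7  45. ]]
base scene [[603.77389869 281.24514971  10.        ]]
```

Emit:
send_rows(
  commands=[
    {"translation": [0.04, 0.1, -0.1]},
    {"translation": [0.08, 0.2, -0.2]},
    {"translation": [0.12, 0.3, -0.3]},
    {"translation": [0.16, 0.4, -0.4]},
    {"translation": [0.2, 0.5, -0.5]},
    {"translation": [0.24, 0.6, -0.6]},
    {"translation": [0.28, 0.7, -0.7]},
    {"translation": [0.32, 0.8, -0.8]},
    {"translation": [0.36, 0.9, -0.9]},
    {"translation": [0.4, 1.0, -0.9]},
  ],
  grip=-1,
)

```text
validation failed for argument at $.co...
```

Emit:
send_rows(
  commands=[
    {"translation": [0.04, 0.1, -0.1], "twist": [0, 0, 0]},
    {"translation": [0.08, 0.2, -0.2], "twist": [0, 0, 0]},
    {"translation": [0.12, 0.3, -0.3], "twist": [0, 0, 0]},
    {"translation": [0.16, 0.4, -0.4], "twist": [0, 0, 0]},
    {"translation": [0.2, 0.5, -0.5], "twist": [0, 0, 0]},
    {"translation": [0.24, 0.6, -0.6], "twist": [0, 0, 0]},
    {"translation": [0.28, 0.7, -0.7], "twist": [0, 0, 0]},
    {"translation": [0.32, 0.8, -0.8], "twist": [0, 0, 0]},
    {"translation": [0.36, 0.9, -0.9], "twist": [0, 0, 0]},
    {"translation": [0.4, 1.0, -0.9], "twist": [0, 0, 0]},
  ],
  grip=-1,
)

```text
t: 1.1
ee_pos: [303.4, -465.6, 313.1]
orientation: [-3.065, -0.677, 0.001]
ft_force: [-0.4, 0.1, -0.6]
width: 88.0
```

Emit:
send_rows(
  commands=[
    {"translation": [0.04, 0.1, 0], "twist": [0, 0, 0]},
    {"translation": [0.08, 0.2, 0], "twist": [0, 0, 0]},
    {"translation": [0.12, 0.3, 0], "twist": [0, 0, 0]},
    {"translation": [0.16, 0.4, 0], "twist": [0, 0, 0]},
    {"translation": [0.2, 0.5, 0], "twist": [0, 0, 0]},
    {"translation": [0.24, 0.6, 0], "twist": [0, 0, 0]},
    {"translation": [0.28, 0.7, 0], "twist": [0, 0, 0]},
    {"translation": [0.32, 0.8, 0], "twist": [0, 0, 0]},
    {"translation": [0.36, 0.9, 0], "twist": [0, 0, 0]},
    {"translation": [0.4, 1.0, 0], "twist": [0, 0, 0]},
  ],
)

```text
t: 2.1
ee_pos: [343.6, -366.0, 314.7]
orientation: [-3.068, -0.678, 0.0]
ft_force: [0.0, 0.2, 0.2]
width: 87.7
```

Emit:
send_rows(
  commands=[
    {"translation": [0.04, 0.1, 0], "twist": [0, 0, 0]},
    {"translation": [0.08, 0.2, 0], "twist": [0, 0, 0]},
    {"translation": [0.12, 0.3, 0], "twist": [0, 0, 0]},
    {"translation": [0.16, 0.4, 0], "twist": [0, 0, 0]},
    {"translation": [0.2, 0.5, 0], "twist": [0, 0, 0]},
    {"translation": [0.24, 0.6, 0], "twist": [0, 0, 0]},
    {"translation": [0.28, 0.7, 0], "twist": [0, 0, 0]},
    {"translation": [0.32, 0.8, 0], "twist": [0, 0, 0]},
    {"translation": [0.36, 0.9, 0], "twist": [0, 0, 0]},
    {"translation": [0.4, 1.0, 0], "twist": [0, 0, 0]},
  ],
)

```text
t: 3.1
ee_pos: [383.6, -266.0, 314.7]
orientation: [3.068, 0.678, 0.0]
ft_force: [1.0, 0.3, -0.5]
width: 87.9
```

Emit:
send_rows(
  commands=[
    {"translation": [0.04, 0.1, 0], "twist": [0, 0, 0]},
    {"translation": [0.08, 0.2, 0], "twist": [0, 0, 0]},
    {"translation": [0.12, 0.3, 0], "twist": [0, 0, 0]},
    {"translation": [0.16, 0.4, 0], "twist": [0, 0, 0]},
    {"translation": [0.2, 0.5, 0], "twist": [0, 0, 0]},
    {"translation": [0.24, 0.6, 0], "twist": [0, 0, 0]},
    {"translation": [0.28, 0.7, 0], "twist": [0, 0, 0]},
    {"translation": [0.32, 0.8, 0], "twist": [0, 0, 0]},
    {"translation": [0.36, 0.9, 0], "twist": [0, 0, 0]},
    {"translation": [0.4, 1.0, 0], "twist": [0, 0, 0]},
  ],
)

```text
t: 4.1
ee_pos: [423.6, -166.0, 314.7]
orientation: [-3.068, -0.678, -0.0]
ft_force: [-0.2, 0.4, -0.5]
width: 87.9
```

Emit:
send_rows(
  commands=[
    {"translation": [0.04, 0.1, 0], "twist": [0, 0, 0]},
    {"translation": [0.08, 0.2, 0], "twist": [0, 0, 0]},
    {"translation": [0.12, 0.3, 0], "twist": [0, 0, 0]},
    {"translation": [0.16, 0.4, 0], "twist": [0, 0, 0]},
    {"translation": [0.2, 0.5, 0], "twist": [0, 0, 0]},
    {"translation": [0.24, 0.6, 0], "twist": [0, 0, 0]},
    {"translation": [0.28, 0.7, 0], "twist": [0, 0, 0]},
    {"translation": [0.32, 0.8, 0], "twist": [0, 0, 0]},
    {"translation": [0.36, 0.9, 0], "twist": [0, 0, 0]},
    {"translation": [0.4, 1.0, 0], "twist": [0, 0, 0]},
  ],
)

```text
t: 5.1
ee_pos: [463.6, -66.0, 314.7]
orientation: [3.068, 0.678, -0.0]
ft_force: [-0.5, 0.2, 0.5]
width: 88.0
```

Emit:
send_rows(
  commands=[
    {"translation": [0.04, 0.1, 0], "twist": [0, 0, 0]},
    {"translation": [0.08, 0.2, 0], "twist": [0, 0, 0]},
    {"translation": [0.12, 0.3, 0], "twist": [0, 0, 0]},
    {"translation": [0.16, 0.4, 0], "twist": [0, 0, 0]},
    {"translation": [0.2, 0.5, 0], "twist": [0, 0, 0]},
    {"translation": [0.24, 0.6, 0], "twist": [0, 0, 0]},
    {"translation": [0.28, 0.7, 0], "twist": [0, 0, 0]},
    {"translation": [0.32, 0.8, 0], "twist": [0, 0, 0]},
    {"translation": [0.36, 0.9, 0], "twist": [0, 0, 0]},
    {"translation": [0.4, 1.0, 0], "twist": [0, 0, 0]},
  ],
)

```text
t: 6.1
ee_pos: [503.6, 34.0, 314.7]
orientation: [-3.068, -0.678, 0.0]
ft_force: [1.0, -0.2, -0.4]
width: 87.8
```

Emit:
send_rows(
  commands=[
    {"translation": [0.04, 0.1, 0], "twist": [0, 0, 0]},
    {"translation": [0.08, 0.2, 0], "twist": [0, 0, 0]},
    {"translation": [0.12, 0.3, 0], "twist": [0, 0, 0]},
    {"translation": [0.16, 0.4, 0], "twist": [0, 0, 0]},
    {"translation": [0.2, 0.5, 0], "twist": [0, 0, 0]},
    {"translation": [0.24, 0.6, 0], "twist": [0, 0, 0]},
    {"translation": [0.28, 0.7, 0], "twist": [0, 0, 0]},
    {"translation": [0.32, 0.8, 0], "twist": [0, 0, 0]},
    {"translation": [0.36, 0.9, 0], "twist": [0, 0, 0]},
    {"translation": [0.4, 1.0, 0], "twist": [0, 0, 0]},
  ],
)

```text
t: 7.1
ee_pos: [543.6, 134.0, 314.7]
orientation: [3.068, 0.678, 0.0]
ft_force: [0.1, -0.2, -0.2]
width: 87.8
```

Emit:
send_rows(
  commands=[
    {"translation": [0.05, 0.1, 0], "twist": [0, 0, 0]},
    {"translation": [0.1, 0.2, 0], "twist": [0, 0, 0]},
    {"translation": [0.15, 0.3, 0], "twist": [0, 0, 0]},
    {"translation": [0.2, 0.4, 0], "twist": [0, 0, 0]},
    {"translation": [0.25, 0.5, 0], "twist": [0, 0, 0]},
    {"translation": [0.3, 0.6, 0], "twist": [0, 0, 0]},
    {"translation": [0.35, 0.7, 0], "twist": [0, 0, 0]},
    {"translation": [0.4, 0.8, 0], "twist": [0, 0, 0]},
    {"translation": [0.45, 0.85, 0], "twist": [0, 0, 0]},
    {"translation": [0.5, 0.86, 0], "twist": [0, 0, 0]},
  ],
)

```text
t: 8.1
ee_pos: [593.7, 219.9, 314.7]
orientation: [-3.067, -0.679, -0.0]
ft_force: [0.2, -0.7, 0.4]
width: 87.9
```

Emit:
send_rows(
  commands=[
    {"translation": [0, 0.2, 0], "twist": [0, 0, 0]},
    {"translation": [0, 0.4, 0], "twist": [0, 0, 0]},
    {"translation": [0, 0.6, 0], "twist": [0, 0, 0]},
    {"translation": [0, 0.76, 0], "twist": [0, 0, 0]},
    {"translation": [0, 0.76, -0.1], "twist": [0, 0, 0]},
    {"translation": [0, 0.76, -0.25], "twist": [0, 0, 0]},
    {"translation": [0, 0.76, -0.4], "twist": [0, 0, 0]},
    {"translation": [0, 0.76, -0.55], "twist": [0, 0, 0]},
    {"translation": [0, 0.76, -0.7], "twist": [0, 0, 0]},
    {"translation": [0, 0.76, -0.85], "twist": [0, 0, 0]},
  ],
)

```text
t: 9.1
ee_pos: [593.2, 294.6, 227.9]
orientation: [3.068, 0.676, -0.001]
ft_force: [-0.0, 0.2, 0.2]
width: 87.7
```

Emit:
send_rows(
  commands=[
    {"translation": [0, 0, 0], "twist": [0, 0, 0]},
    {"translation": [0, 0, 0], "twist": [0, 0, 0]},
    {"translation": [0, 0, 0], "twist": [0, 0, 0]},
    {"translation": [0, 0, 0], "twist": [0, 0, 0]},
    {"translation": [0, 0, 0], "twist": [0, 0, 0]},
    {"translation": [0, 0, 0], "twist": [0, 0, 0]},
    {"translation": [0, 0, 0], "twist": [0, 0, 0]},
    {"translation": [0, 0, 0], "twist": [0, 0, 0]},
    {"translation": [0, 0, 0], "twist": [0, 0, 0]},
    {"translation": [0, 0, 0], "twist": [0, 0, 0]},
  ],
  grip=1,
)

```text
t: 10.1
ee_pos: [593.1, 296.1, 230.5]
orientation: [-3.066, -0.677, -0.002]
ft_force: [-2.2, 3.9, -1.5]
width: 60.6
```

```bash
python3 - <<'E'
from h import *
a=snap('top','t1');b=snap('scene','s1'); print(ctrl.get_obs()['ft_force'],carriers(a))
x=cv2.imread('pics/t1.png')[150:260,170:346];y=cv2.imread('pics/s1.png')[100:250,290:530]
cv2.imwrite('pics/crop3.png',np.hstack([cv2.resize(x,(400,250)),cv2.resize(y,(400,250))]))
E
```

```text
[-1.53184931  4.242885   -0.62022723] [(array([432., -92.]), np.float64(-0.166), np.float64(46.5), [432.3, -92.1, 59.6, 80.4, 78.0])]
```

View pics/crop3.png

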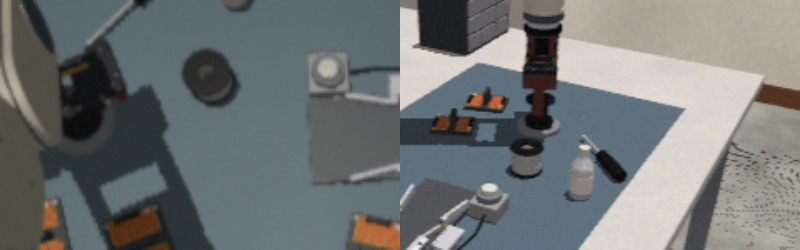

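Emit:
send_rows(
  commands=[
    {"translation": [0, 0, 0.1], "twist": [0, 0, 0]},
    {"translation": [0, 0, 0.2], "twist": [0, 0, 0]},
    {"translation": [0, 0, 0.3], "twist": [0, 0, 0]},
    {"translation": [0, 0, 0.4], "twist": [0, 0, 0]},
    {"translation": [0, 0, 0.5], "twist": [0, 0, 0]},
    {"translation": [0, 0, 0.6], "twist": [0, 0, 0]},
    {"translation": [0, 0, 0.7], "twist": [0, 0, 0]},
    {"translation": [0, 0, 0.8], "twist": [0, 0, 0]},
    {"translation": [0, 0, 0.9], "twist": [0, 0, 0]},
    {"translation": [0, 0, 1.0], "twist": [0, 0, 0]},
  ],
)

```text
t: 11.2
ee_pos: [593.6, 294.9, 330.8]
orientation: [3.067, 0.677, 0.001]
ft_force: [-0.4, -0.4, -0.5]
width: 60.7
```

Emit:
send_rows(
  commands=[
    {"translation": [-0.03, -0.1, 0], "twist": [0, 0, 0]},
    {"translation": [-0.06, -0.2, 0], "twist": [0, 0, 0]},
    {"translation": [-0.09, -0.3, 0], "twist": [0, 0, 0]},
    {"translation": [-0.12, -0.4, 0], "twist": [0, 0, 0]},
    {"translation": [-0.15, -0.5, 0], "twist": [0, 0, 0]},
    {"translation": [-0.18, -0.6, 0], "twist": [0, 0, 0]},
    {"translation": [-0.21, -0.7, 0], "twist": [0, 0, 0]},
    {"translation": [-0.24, -0.8, 0], "twist": [0, 0, 0]},
    {"translation": [-0.27, -0.9, 0], "twist": [0, 0, 0]},
    {"translation": [-0.3, -1.0, 0], "twist": [0, 0, 0]},
  ],
)

```text
t: 12.2
ee_pos: [563.0, 194.4, 329.7]
orientation: [-3.068, -0.678, -0.0]
ft_force: [1.0, -0.6, -0.9]
width: 60.3
```

```bash
python3 - <<'E'
from h import *
a=snap('top','t2');b=snap('scene','s2'); print(ctrl.get_obs()['ft_force'])
for c in carriers(a): print(c)
x=cv2.imread('pics/t2.png')[150:260,170:346];y=cv2.imread('pics/s2.png')[100:250,290:530]
cv2.imwrite('pics/crop4.png',np.hstack([cv2.resize(x,(400,250)),cv2.resize(y,(400,250))]))
E
```

```text
[-0.35223185  0.26007683 -0.23865283]
(array([436.5, 198.8]), np.float64(0.337), np.float64(46.4), [435.8, 200.3, 78.7, 48.4, 21.2])
(array([432. , -91.8]), np.float64(-0.177), np.float64(46.4), [432.0, -92.0, 60.2, 80.2, 77.2])
```

View pics/crop4.png

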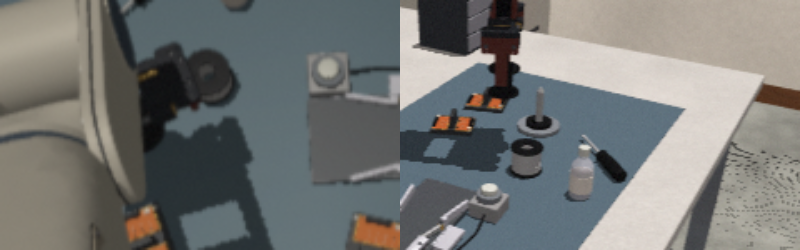

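The empty spool is held and the spindle is bare, so I carry it to the bin.

Emit:
send_rows(
  commands=[
    {"translation": [-0.03, -0.1, 0], "twist": [0, 0, 0]},
    {"translation": [-0.06, -0.2, 0], "twist": [0, 0, 0]},
    {"translation": [-0.1, -0.3, 0], "twist": [0, 0, 0]},
    {"translation": [-0.13, -0.4, 0], "twist": [0, 0, 0]},
    {"translation": [-0.16, -0.5, 0], "twist": [0, 0, 0]},
    {"translation": [-0.2, -0.6, 0], "twist": [0, 0, 0]},
    {"translation": [-0.23, -0.7, 0], "twist": [0, 0, 0]},
    {"translation": [-0.26, -0.8, 0], "twist": [0, 0, 0]},
    {"translation": [-0.3, -0.9, 0], "twist": [0, 0, 0]},
    {"translation": [-0.33, -1.0, 0], "twist": [0, 0, 0]},
  ],
)

```text
t: 13.3
ee_pos: [529.9, 94.3, 329.7]
orientation: [-3.068, -0.678, 0.0]
ft_force: [0.8, 0.7, -0.6]
width: 60.3
```

Emit:
send_rows(
  commands=[
    {"translation": [-0.03, -0.1, 0], "twist": [0, 0, 0]},
    {"translation": [-0.06, -0.2, 0], "twist": [0, 0, 0]},
    {"translation": [-0.1, -0.3, 0], "twist": [0, 0, 0]},
    {"translation": [-0.13, -0.4, 0], "twist": [0, 0, 0]},
    {"translation": [-0.16, -0.5, 0], "twist": [0, 0, 0]},
    {"translation": [-0.2, -0.6, 0], "twist": [0, 0, 0]},
    {"translation": [-0.23, -0.7, 0], "twist": [0, 0, 0]},
    {"translation": [-0.26, -0.8, 0], "twist": [0, 0, 0]},
    {"translation": [-0.3, -0.9, 0], "twist": [0, 0, 0]},
    {"translation": [-0.33, -1.0, 0], "twist": [0, 0, 0]},
  ],
)

```text
t: 14.3
ee_pos: [496.9, -5.7, 329.7]
orientation: [-3.068, -0.678, 0.0]
ft_force: [0.4, 0.4, -0.4]
width: 60.0
```

Emit:
send_rows(
  commands=[
    {"translation": [-0.03, -0.1, 0], "twist": [0, 0, 0]},
    {"translation": [-0.06, -0.2, 0], "twist": [0, 0, 0]},
    {"translation": [-0.1, -0.3, 0], "twist": [0, 0, 0]},
    {"translation": [-0.13, -0.4, 0], "twist": [0, 0, 0]},
    {"translation": [-0.16, -0.5, 0], "twist": [0, 0, 0]},
    {"translation": [-0.2, -0.6, 0], "twist": [0, 0, 0]},
    {"translation": [-0.23, -0.7, 0], "twist": [0, 0, 0]},
    {"translation": [-0.26, -0.8, 0], "twist": [0, 0, 0]},
    {"translation": [-0.3, -0.9, 0], "twist": [0, 0, 0]},
    {"translation": [-0.33, -1.0, 0], "twist": [0, 0, 0]},
  ],
)

```text
t: 15.3
ee_pos: [463.9, -105.6, 329.7]
orientation: [-3.068, -0.678, 0.0]
ft_force: [0.4, 0.4, -0.2]
width: 60.6
```

Emit:
send_rows(
  commands=[
    {"translation": [-0.03, -0.1, 0], "twist": [0, 0, 0]},
    {"translation": [-0.06, -0.2, 0], "twist": [0, 0, 0]},
    {"translation": [-0.1, -0.3, 0], "twist": [0, 0, 0]},
    {"translation": [-0.13, -0.4, 0], "twist": [0, 0, 0]},
    {"translation": [-0.16, -0.5, 0], "twist": [0, 0, 0]},
    {"translation": [-0.2, -0.6, 0], "twist": [0, 0, 0]},
    {"translation": [-0.23, -0.7, 0], "twist": [0, 0, 0]},
    {"translation": [-0.26, -0.8, 0], "twist": [0, 0, 0]},
    {"translation": [-0.3, -0.9, 0], "twist": [0, 0, 0]},
    {"translation": [-0.33, -1.0, 0], "twist": [0, 0, 0]},
  ],
)

```text
t: 16.3
ee_pos: [430.9, -205.6, 329.6]
orientation: [-3.068, -0.678, 0.0]
ft_force: [-0.0, 1.0, -0.1]
width: 60.0
```

Emit:
send_rows(
  commands=[
    {"translation": [-0.03, -0.1, 0], "twist": [0, 0, 0]},
    {"translation": [-0.06, -0.2, 0], "twist": [0, 0, 0]},
    {"translation": [-0.1, -0.3, 0], "twist": [0, 0, 0]},
    {"translation": [-0.13, -0.4, 0], "twist": [0, 0, 0]},
    {"translation": [-0.16, -0.5, 0], "twist": [0, 0, 0]},
    {"translation": [-0.2, -0.6, 0], "twist": [0, 0, 0]},
    {"translation": [-0.23, -0.7, 0], "twist": [0, 0, 0]},
    {"translation": [-0.26, -0.86, 0], "twist": [0, 0, 0]},
    {"translation": [-0.3, -0.86, 0], "twist": [0, 0, 0]},
    {"translation": [-0.31, -0.86, 0], "twist": [0, 0, 0]},
  ],
)

```text
t: 17.3
ee_pos: [399.7, -291.2, 329.5]
orientation: [-3.067, -0.676, 0.001]
ft_force: [0.2, 0.3, -0.0]
width: 60.5
```

Emit:
send_rows(
  commands=[
    {"translation": [0, 0, -0.12], "twist": [0, 0, 0]},
    {"translation": [0, 0, -0.24], "twist": [0, 0, 0]},
    {"translation": [0, 0, -0.36], "twist": [0, 0, 0]},
    {"translation": [0, 0, -0.48], "twist": [0, 0, 0]},
    {"translation": [0, 0, -0.6], "twist": [0, 0, 0]},
    {"translation": [0, 0, -0.72], "twist": [0, 0, 0]},
    {"translation": [0, 0, -0.84], "twist": [0, 0, 0]},
    {"translation": [0, 0, -0.95], "twist": [0, 0, 0]},
    {"translation": [0, 0, -1.0], "twist": [0, 0, 0]},
    {"translation": [0, 0, -1.0], "twist": [0, 0, 0]},
  ],
)

```text
t: 18.3
ee_pos: [400.1, -290.7, 228.9]
orientation: [-3.067, -0.677, 0.001]
ft_force: [0.2, 0.4, -0.7]
width: 60.8
```

Emit:
send_rows(
  commands=[
    {"translation": [0, 0, 0], "twist": [0, 0, 0]},
    {"translation": [0, 0, 0], "twist": [0, 0, 0]},
    {"translation": [0, 0, 0], "twist": [0, 0, 0]},
    {"translation": [0, 0, 0.05], "twist": [0, 0, 0]},
    {"translation": [0, 0, 0.15], "twist": [0, 0, 0]},
    {"translation": [0, 0, 0.3], "twist": [0, 0, 0]},
    {"translation": [0, 0, 0.45], "twist": [0, 0, 0]},
    {"translation": [0, 0, 0.6], "twist": [0, 0, 0]},
    {"translation": [0, 0, 0.8], "twist": [0, 0, 0]},
    {"translation": [0, 0, 1.0], "twist": [0, 0, 0]},
  ],
  grip=-1,
)

```text
t: 19.3
ee_pos: [400.2, -290.7, 331.3]
orientation: [3.067, 0.678, 0.001]
ft_force: [-0.3, -0.3, -0.5]
width: 87.7
```

```bash
python3 - <<'E'
from h import *
a=snap('top','t3');b=snap('scene','s3')
for c in carriers(a): print(c)
x=cv2.imread('pics/t3.png');y=cv2.imread('pics/s3.png')[110:330,90:442]
cv2.imwrite('pics/crop5.png',np.hstack([cv2.resize(x[120:320,100:420],(400,250)),cv2.resize(y,(400,250))]))
E
```

```text
(array([438.1, 341.1]), np.float64(0.329), np.float64(45.9), [437.4, 340.6, 79.8, 60.7, 16.9])
(array([433.6, 207.2]), np.float64(0.451), np.float64(46.0), [432.9, 207.3, 79.4, 60.6, 22.1])
(array([432. , -91.8]), np.float64(-0.171), np.float64(46.3), [432.4, -91.8, 60.1, 80.4, 78.3])
```

View pics/crop5.png

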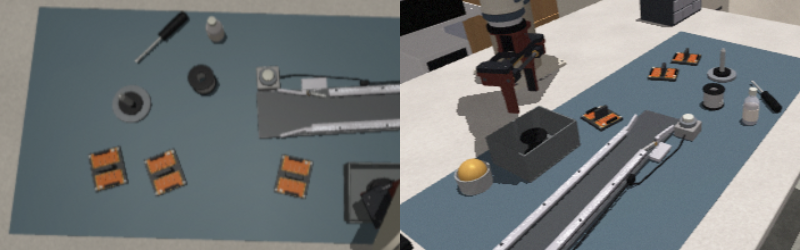

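Emit:
send_rows(
  commands=[
    {"translation": [0.02, 0.1, 0], "twist": [0, 0, 0.1]},
    {"translation": [0.03, 0.2, 0], "twist": [0, 0, 0.2]},
    {"translation": [0.05, 0.3, 0], "twist": [0, 0, 0.3]},
    {"translation": [0.06, 0.4, 0], "twist": [0, 0, 0.4]},
    {"translation": [0.08, 0.5, 0], "twist": [0, 0, 0.5]},
    {"translation": [0.1, 0.6, 0], "twist": [0, 0, 0.6]},
    {"translation": [0.11, 0.7, 0], "twist": [0, 0, 0.7]},
    {"translation": [0.13, 0.8, 0], "twist": [0, 0, 0.8]},
    {"translation": [0.14, 0.9, 0], "twist": [0, 0, 0.9]},
    {"translation": [0.16, 1.0, 0], "twist": [0, 0, 0.95]},
  ],
)

```text
t: 20.4
ee_pos: [416.3, -190.0, 329.6]
orientation: [-2.82, -1.384, 0.0]
ft_force: [0.4, -0.9, -0.8]
width: 87.9
```

Emit:
send_rows(
  commands=[
    {"translation": [0.02, 0.1, -0.04], "twist": [0, 0, 0.1]},
    {"translation": [0.03, 0.2, -0.08], "twist": [0, 0, 0.2]},
    {"translation": [0.05, 0.3, -0.12], "twist": [0, 0, 0.3]},
    {"translation": [0.06, 0.4, -0.16], "twist": [0, 0, 0.4]},
    {"translation": [0.08, 0.5, -0.2], "twist": [0, 0, 0.5]},
    {"translation": [0.1, 0.6, -0.24], "twist": [0, 0, 0.6]},
    {"translation": [0.11, 0.7, -0.28], "twist": [0, 0, 0.7]},
    {"translation": [0.13, 0.8, -0.3], "twist": [0, 0, 0.8]},
    {"translation": [0.15, 0.9, -0.3], "twist": [0, 0, 0.9]},
    {"translation": [0.16, 0.98, -0.3], "twist": [0, 0, 0.94]},
  ],
)

```text
t: 21.4
ee_pos: [432.5, -92.0, 299.7]
orientation: [2.42, 2.003, 0.0]
ft_force: [0.0, 0.5, -0.7]
width: 87.7
```

```bash
python3 - <<'E'
from h import *
d=load('top0'); d3=load('t3')
for dd in(d,d3):
    h=cv2.cvtColor(np.array(dd['img']),cv2.COLOR_RGB2HSV); m=cv2.inRange(h,(3,140,90),(20,255,255)); m[:,:100]=0;m[:160]=0;m[330:]=0
    for c in cv2.findContours(m,cv2.RETR_EXTERNAL,cv2.CHAIN_APPROX_NONE)[0]:
        if cv2.contourArea(c)>60:
            w=p2w(dd,c[:,0],10)[:,:2].astype(np.float32); r=cv2.minAreaRect(w)
            M=np.cov(w.T); ev,V=np.linalg.eigh(M); v=V[:,1]; print(np.round(r[0],0),np.round(r[1],0),round(r[2],1),'pca long-axis perp deg',round((np.degrees(np.arctan2(v[1],v[0]))-90+90)%180-90,1))
# spindle base circle at z=10 and tip
im=np.array(d3['img']).astype(int); x0,y0=180,180
cv2.imwrite('pics/crop6.png',cv2.cvtColor(cv2.resize(np.array(d3['img'])[160:235,170:290],(800,500),interpolation=cv2.INTER_CUBIC),cv2.COLOR_RGB2BGR))
a=snap('top','t4')
E
```

```text
[ 369. -447.] [53. 56.] 1.5 pca long-axis perp deg 8.1
[408. -87.] [60. 30.] 77.7 pca long-axis perp deg -13.5
[411. 198.] [31. 59.] 21.2 pca long-axis perp deg 20.1
[415. 334.] [31. 60.] 14.6 pca long-axis perp deg 14.3
[455. -97.] [60. 30.] 74.5 pca long-axis perp deg -13.9
[455. 217.] [30. 60.] 21.5 pca long-axis perp deg 21.2
[461. 348.] [30. 61.] 16.6 pca long-axis perp deg 15.8
[408. -87.] [60. 31.] 78.8 pca long-axis perp deg -12.9
[411. 198.] [31. 59.] 21.2 pca long-axis perp deg 20.1
[415. 334.] [31. 61.] 13.7 pca long-axis perp deg 15.7
[455. -97.] [60. 30.] 74.5 pca long-axis perp deg -13.9
[455. 217.] [30. 60.] 21.5 pca long-axis perp deg 20.1
[461. 348.] [30. 61.] 16.9 pca long-axis perp deg 17.2
```

View pics/crop6.png

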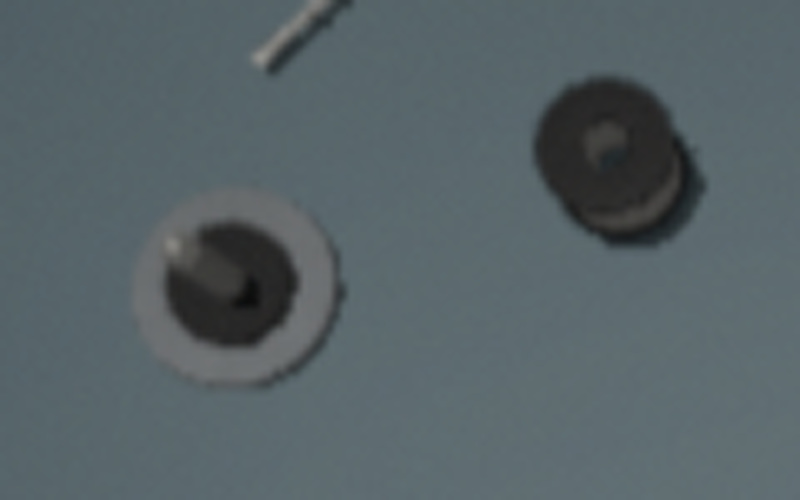

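Emit:
send_rows(
  commands=[
    {"translation": [-0.01, 0, -0.12], "twist": [0, 0, -0.08]},
    {"translation": [-0.01, 0, -0.24], "twist": [0, 0, -0.08]},
    {"translation": [-0.01, 0, -0.36], "twist": [0, 0, -0.08]},
    {"translation": [-0.01, 0, -0.48], "twist": [0, 0, -0.08]},
    {"translation": [-0.01, 0, -0.6], "twist": [0, 0, -0.08]},
    {"translation": [-0.01, 0, -0.72], "twist": [0, 0, -0.08]},
    {"translation": [-0.01, 0, -0.84], "twist": [0, 0, -0.08]},
    {"translation": [-0.01, 0, -0.94], "twist": [0, 0, -0.08]},
    {"translation": [-0.01, 0, -0.99], "twist": [0, 0, -0.08]},
    {"translation": [-0.01, 0, -0.99], "twist": [0, 0, -0.08]},
  ],
)

```text
t: 22.45
ee_pos: [431.1, -92.8, 199.9]
orientation: [-2.462, -1.95, 0.001]
ft_force: [-0.5, -0.0, 0.5]
width: 87.7
```

Emit:
send_rows(
  commands=[
    {"translation": [0, 0, 0], "twist": [0, 0, 0]},
    {"translation": [0, 0, 0], "twist": [0, 0, 0]},
    {"translation": [0, 0, 0], "twist": [0, 0, 0]},
    {"translation": [0, 0, 0], "twist": [0, 0, 0]},
    {"translation": [0, 0, 0], "twist": [0, 0, 0]},
    {"translation": [0, 0, 0], "twist": [0, 0, 0]},
    {"translation": [0, 0, 0], "twist": [0, 0, 0]},
    {"translation": [0, 0, 0], "twist": [0, 0, 0]},
    {"translation": [0, 0, 0], "twist": [0, 0, 0]},
    {"translation": [0, 0, 0], "twist": [0, 0, 0]},
  ],
  grip=1,
)

```text
t: 23.45
ee_pos: [431.3, -92.8, 200.7]
orientation: [2.463, 1.951, 0.0]
ft_force: [1.0, -0.1, -0.7]
width: 11.3
```

```bash
python3 - <<'E'
from h import *
d=load('t3');P=lambda x,y:(170+(x+.5)/6.667-.5,160+(y+.5)/6.667-.5)
for p,z in((P(231.5,284),18),(P(235.5,286.5),10),(P(177,243),95),(P(605,145.5),54)): print(p2w(d,p,z).round(1))
o=ctrl.get_obs();print(o['width'],o['ft_force'],o['qpos'])
E
```

```text
[[592.3 296.9  18. ]]
[[592.8 297.5  10. ]]
[[594.2 297.3  95. ]]
[[651.4 129.4  54. ]]
11.274442385789639 [ 0.97906381 -0.1053876  -0.71704809] [-2.38997103e-01  5.39943935e-01  2.12944960e+00  1.33988123e-05
  4.72130445e-01 -7.95872847e-03]
```

Emit:
send_rows(
  commands=[
    {"translation": [0, 0, 0.1], "twist": [0, 0, 0]},
    {"translation": [0, 0, 0.2], "twist": [0, 0, -0.1]},
    {"translation": [0, 0, 0.3], "twist": [0, 0, -0.2]},
    {"translation": [0, 0, 0.4], "twist": [0, 0, -0.3]},
    {"translation": [0, 0, 0.5], "twist": [0, 0, -0.4]},
    {"translation": [0, 0, 0.6], "twist": [0, 0, -0.5]},
    {"translation": [0, 0, 0.6], "twist": [0, 0, -0.6]},
    {"translation": [0, 0, 0.6], "twist": [0, 0, -0.7]},
    {"translation": [0, 0, 0.6], "twist": [0, 0, -0.8]},
    {"translation": [0, 0, 0.6], "twist": [0, 0, -0.84]},
  ],
)

```text
t: 24.45
ee_pos: [431.1, -92.8, 261.2]
orientation: [2.816, 1.393, 0.0]
ft_force: [0.5, 0.2, -2.1]
width: 10.2
```

Emit:
send_rows(
  commands=[
    {"translation": [0.07, 0.02, 0], "twist": [0, 0, -0.1]},
    {"translation": [0.14, 0.04, 0], "twist": [0, 0, -0.2]},
    {"translation": [0.21, 0.06, 0], "twist": [0, 0, -0.3]},
    {"translation": [0.28, 0.08, 0], "twist": [0, 0, -0.4]},
    {"translation": [0.35, 0.1, 0], "twist": [0, 0, -0.5]},
    {"translation": [0.42, 0.12, 0], "twist": [0, 0, -0.6]},
    {"translation": [0.49, 0.14, 0], "twist": [0, 0, -0.7]},
    {"translation": [0.56, 0.16, 0], "twist": [0, 0, -0.8]},
    {"translation": [0.63, 0.18, 0], "twist": [0, 0, -0.84]},
    {"translation": [0.73, 0.19, 0], "twist": [0, 0, -0.84]},
  ],
)

```text
t: 25.45
ee_pos: [504.4, -73.6, 260.7]
orientation: [-3.043, -0.778, 0.001]
ft_force: [0.5, 0.5, -1.7]
width: 9.9
```

Emit:
send_rows(
  commands=[
    {"translation": [0.07, 0.02, 0], "twist": [0, 0, -0.1]},
    {"translation": [0.14, 0.04, 0], "twist": [0, 0, -0.2]},
    {"translation": [0.21, 0.06, 0], "twist": [0, 0, -0.3]},
    {"translation": [0.28, 0.08, 0], "twist": [0, 0, -0.4]},
    {"translation": [0.35, 0.1, 0], "twist": [0, 0, -0.5]},
    {"translation": [0.42, 0.12, 0], "twist": [0, 0, -0.6]},
    {"translation": [0.49, 0.14, 0], "twist": [0, 0, -0.7]},
    {"translation": [0.56, 0.16, 0], "twist": [0, 0, -0.8]},
    {"translation": [0.65, 0.18, 0], "twist": [0, 0, -0.83]},
    {"translation": [0.73, 0.19, 0], "twist": [0, 0, -0.83]},
  ],
)

```text
t: 26.45
ee_pos: [578.1, -54.6, 260.7]
orientation: [-3.139, -0.135, -0.0]
ft_force: [0.2, 0.0, -2.6]
width: 10.1
```

```bash
python3 - <<'E'
from h import *
a=snap('top','t5');b=snap('scene','s5'); o=ctrl.get_obs(); print(o['ee_pos'],o['orientation'],o['width'])
R=cv2.Rodrigues(o['orientation'])[0]; print('jaw',np.arctan2(R[1,1],R[0,1]))
for c in carriers(a): print(c)
x=cv2.imread('pics/t5.png')[150:270,270:430];y=cv2.imread('pics/s5.png')[180:280,270:403]
cv2.imwrite('pics/crop7.png',np.hstack([cv2.resize(x,(400,300)),cv2.resize(y,(399,300))]))
E
```

```text
[578.53492097 -54.69514766 260.82111749] [3.13846481e+00 1.35759166e-01 2.14030569e-03] 9.749473511122876
jaw -1.4843372916704007
(array([438.2, 341.2]), np.float64(0.331), np.float64(45.9), [437.3, 340.9, 79.8, 60.1, 16.9])
(array([433.5, 207.3]), np.float64(0.448), np.float64(46.2), [433.0, 207.2, 79.9, 60.2, 22.7])
```

View pics/crop7.png

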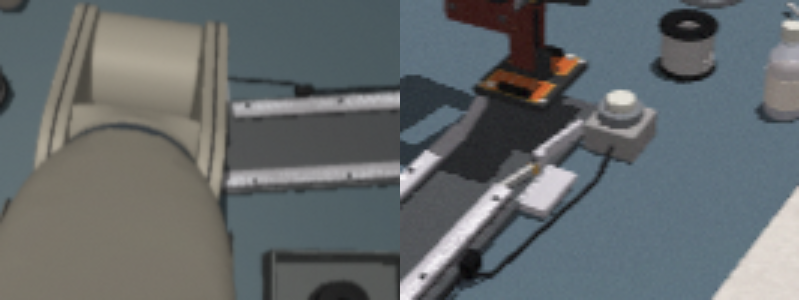

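Emit:
send_rows(
  commands=[
    {"translation": [0, 0, -0.06], "twist": [0, 0, 0]},
    {"translation": [0, 0, -0.12], "twist": [0, 0, 0]},
    {"translation": [0, 0, -0.18], "twist": [0, 0, 0]},
    {"translation": [0, 0, -0.24], "twist": [0, 0, 0]},
    {"translation": [0, 0, -0.3], "twist": [0, 0, 0]},
    {"translation": [0, 0, -0.36], "twist": [0, 0, 0]},
    {"translation": [0, 0, -0.4], "twist": [0, 0, 0]},
    {"translation": [0, 0, -0.43], "twist": [0, 0, 0]},
    {"translation": [0, 0, -0.45], "twist": [0, 0, 0]},
    {"translation": [0, 0, -0.45], "twist": [0, 0, 0]},
  ],
)

```text
t: 27.55
ee_pos: [577.2, -54.8, 215.5]
orientation: [-3.139, -0.133, 0.0]
ft_force: [0.3, 1.0, -1.6]
width: 9.6
```

Emit:
send_rows(
  commands=[
    {"translation": [0, 0, 0], "twist": [0, 0, 0]},
    {"translation": [0, 0, 0], "twist": [0, 0, 0]},
    {"translation": [0, 0, 0], "twist": [0, 0, 0]},
    {"translation": [0, 0, 0], "twist": [0, 0, 0]},
    {"translation": [0, -0.05, 0], "twist": [0, 0, 0]},
    {"translation": [0.01, -0.1, 0], "twist": [0, 0, 0]},
    {"translation": [0.015, -0.2, 0], "twist": [0, 0, 0]},
    {"translation": [0.025, -0.3, 0], "twist": [0, 0, 0]},
    {"translation": [0.03, -0.4, 0], "twist": [0, 0, 0]},
    {"translation": [0.04, -0.5, 0], "twist": [0, 0, 0]},
  ],
  grip=0.55,
)

```text
t: 28.55
ee_pos: [580.8, -105.7, 215.5]
orientation: [-3.138, -0.132, 0.003]
ft_force: [-2.7, 3.4, 1.3]
width: 19.9
```

Emit:
send_rows(
  commands=[
    {"translation": [0.005, -0.06, 0], "twist": [0, 0, 0]},
    {"translation": [0.01, -0.12, 0], "twist": [0, 0, 0]},
    {"translation": [0.015, -0.18, 0], "twist": [0, 0, 0]},
    {"translation": [0.02, -0.24, 0], "twist": [0, 0, 0]},
    {"translation": [0.025, -0.3, 0], "twist": [0, 0, 0]},
    {"translation": [0.03, -0.36, 0], "twist": [0, 0, 0]},
    {"translation": [0.035, -0.42, 0], "twist": [0, 0, 0]},
    {"translation": [0.04, -0.48, 0], "twist": [0, 0, 0]},
    {"translation": [0.045, -0.54, 0], "twist": [0, 0, 0]},
    {"translation": [0.05, -0.6, 0], "twist": [0, 0, 0]},
  ],
)

```text
t: 29.55
ee_pos: [586.4, -165.3, 215.7]
orientation: [3.139, 0.133, 0.0]
ft_force: [-1.1, 1.5, -1.3]
width: 20.0
```

Emit:
send_rows(
  commands=[
    {"translation": [0.005, -0.06, 0], "twist": [0, 0, 0]},
    {"translation": [0.01, -0.12, 0], "twist": [0, 0, 0]},
    {"translation": [0.015, -0.18, 0], "twist": [0, 0, 0]},
    {"translation": [0.02, -0.24, 0], "twist": [0, 0, 0]},
    {"translation": [0.025, -0.3, 0], "twist": [0, 0, 0]},
    {"translation": [0.03, -0.36, 0], "twist": [0, 0, 0]},
    {"translation": [0.035, -0.42, 0], "twist": [0, 0, 0]},
    {"translation": [0.04, -0.48, 0], "twist": [0, 0, 0]},
    {"translation": [0.045, -0.54, 0], "twist": [0, 0, 0]},
    {"translation": [0.05, -0.62, 0], "twist": [0, 0, 0]},
  ],
)

```text
t: 30.55
ee_pos: [591.4, -227.4, 215.8]
orientation: [3.138, 0.134, 0.0]
ft_force: [-0.0, 2.5, -0.0]
width: 19.8
```

```bash
python3 - <<'E'
from h import *
b=snap('scene','s6'); o=ctrl.get_obs(); print(o['ee_pos'],o['ft_force'],o['width'])
y=cv2.imread('pics/s6.png')[180:330,200:400]
cv2.imwrite('pics/crop8.png',cv2.resize(y,(600,450),interpolation=cv2.INTER_CUBIC))
E
```

```text
[ 591.50734835 -228.60842694  215.88756188] [ 0.34350443 -1.50406328 -0.00328619] 19.692721045238866
```

View pics/crop8.png

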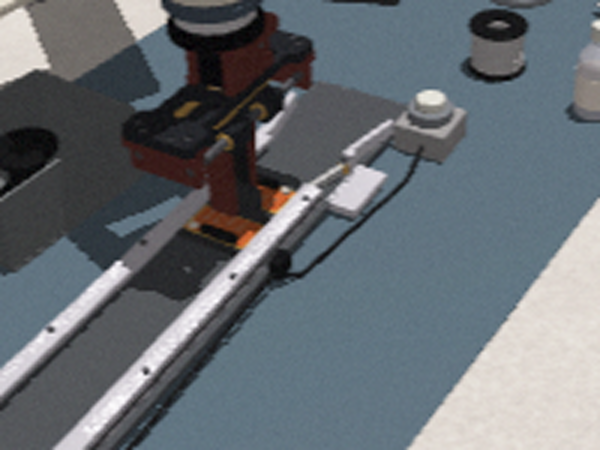

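Emit:
send_rows(
  commands=[
    {"translation": [0, 0, 0.2], "twist": [0, 0, 0]},
    {"translation": [0, 0, 0.4], "twist": [0, 0, 0]},
    {"translation": [0, 0, 0.7], "twist": [0, 0, 0]},
    {"translation": [0, 0.05, 1.0], "twist": [0, 0, 0]},
    {"translation": [0.03, 0.17, 1.0], "twist": [0, 0, 0]},
    {"translation": [0.06, 0.33, 1.0], "twist": [0, 0, 0]},
    {"translation": [0.09, 0.5, 1.0], "twist": [0, 0, 0]},
    {"translation": [0.11, 0.67, 1.0], "twist": [0, 0, 0]},
    {"translation": [0.13, 0.83, 1.0], "twist": [0, 0, 0]},
    {"translation": [0.15, 0.95, 1.0], "twist": [0, 0, 0]},
  ],
)

```text
t: 31.6
ee_pos: [606.3, -129.9, 314.9]
orientation: [-3.138, -0.135, 0.002]
ft_force: [-1.1, 0.7, 0.2]
width: 19.7
```

Emit:
send_rows(
  commands=[
    {"translation": [0.015, 0.1, 0], "twist": [0, 0, 0]},
    {"translation": [0.03, 0.2, 0], "twist": [0, 0, 0]},
    {"translation": [0.045, 0.3, 0], "twist": [0, 0, 0]},
    {"translation": [0.06, 0.4, 0], "twist": [0, 0, 0]},
    {"translation": [0.075, 0.5, 0], "twist": [0, 0, 0]},
    {"translation": [0.09, 0.6, 0], "twist": [0, 0, 0]},
    {"translation": [0.105, 0.7, 0], "twist": [0, 0, 0]},
    {"translation": [0.12, 0.8, 0], "twist": [0, 0, 0]},
    {"translation": [0.135, 0.9, 0], "twist": [0, 0, 0]},
    {"translation": [0.15, 1.0, 0], "twist": [0, 0, 0]},
  ],
  grip=-1,
)

```text
t: 32.6
ee_pos: [621.4, -31.0, 315.7]
orientation: [-3.139, -0.133, 0.0]
ft_force: [0.2, -0.3, 0.3]
width: 87.7
```

```bash
python3 - <<'E'
from h import *
a=snap('top','t7');b=snap('scene','s7'); o=ctrl.get_obs(); print(o['ee_pos'],o['ft_force'],o['width'])
for c in carriers(a): print(c)
x=cv2.imread('pics/t7.png')[150:300,170:410];y=cv2.imread('pics/s7.png')[140:260,290:482]
cv2.imwrite('pics/crop9.png',np.vstack([cv2.resize(x,(480,300),interpolation=cv2.INTER_CUBIC),cv2.resize(y,(480,300),interpolation=cv2.INTER_CUBIC)]))
E
```

```text
[621.48098766 -30.50472856 315.68207636] [ 0.79708871  1.24120568 -0.01985478] 87.75924674474493
(array([ 595.3, -228. ]), np.float64(-1.452), np.float64(46.6), [595.2, -228.0, 58.2, 82.8, 4.8])
(array([438.2, 340.9]), np.float64(0.323), np.float64(45.8), [437.4, 340.6, 79.8, 60.7, 16.9])
(array([432.3, 212.5]), np.float64(0.228), np.float64(44.9), [433.1, 207.8, 78.7, 59.8, 22.1])
```

View pics/crop9.png

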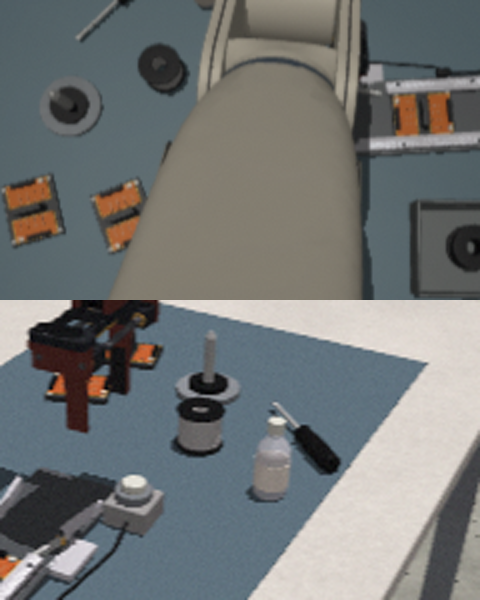

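```bash
python3 - <<'E'
from h import *
d=load('t7'); g0=np.array(load('t3')['img']).max(2); g=np.array(d['img']).max(2)
def m(g,x0,x1,y0,y1):
    n,l,st,c=cv2.connectedComponentsWithStats((g[y0:y1,x0:x1]<62).astype(np.uint8)); i=1+st[1:,4].argmax(); return c[i]+[x0,y0],st[i]
a=m(g0,245,280,165,205);b=m(g,236,268,165,205);print(a,b)
px=np.array([260.3,181.3])+b[0]-a[0]; print(px,p2w(d,px,54))
S=lambda x,y:(290+(x+.5)/2.5-.5,140+(y-300+.5)/2.5-.5)
s=load('s7'); print('scene@54',p2w(s,S(202,408),54),tri(d,px,s,S(202,408)))
E
```

```text
(array([261.9270073 , 183.72749392]), array([  5,   7,  25,  25, 411], dtype=int32)) (array([250.85510689, 184.08788599]), array([  3,   7,  25,  26, 421], dtype=int32))
[249.22809959 181.66039207] [[649.6492259 161.4190934  54.       ]]
scene@54 [[654.69610633 159.57660482  54.        ]] [651.61502065 162.85716929  51.0822016 ]
```

Emit:
send_rows(
  commands=[
    {"translation": [0.015, 0.1, 0], "twist": [0, 0, 0]},
    {"translation": [0.03, 0.2, 0], "twist": [0, 0, 0]},
    {"translation": [0.045, 0.3, 0], "twist": [0, 0, 0]},
    {"translation": [0.06, 0.4, 0], "twist": [0, 0, 0]},
    {"translation": [0.075, 0.5, 0], "twist": [0, 0, 0]},
    {"translation": [0.09, 0.6, 0], "twist": [0, 0, 0]},
    {"translation": [0.105, 0.7, 0], "twist": [0, 0, 0]},
    {"translation": [0.12, 0.8, 0], "twist": [0, 0, 0]},
    {"translation": [0.135, 0.9, 0], "twist": [0, 0, 0]},
    {"translation": [0.145, 1.0, 0], "twist": [0, 0, 0]},
  ],
)

```text
t: 33.7
ee_pos: [635.9, 69.0, 315.7]
orientation: [-3.139, -0.133, -0.0]
ft_force: [-0.4, -0.2, -0.1]
width: 87.4
```

Emit:
send_rows(
  commands=[
    {"translation": [0.015, 0.1, 0], "twist": [0, 0, 0]},
    {"translation": [0.03, 0.2, -0.03], "twist": [0, 0, 0]},
    {"translation": [0.045, 0.3, -0.06], "twist": [0, 0, 0]},
    {"translation": [0.06, 0.4, -0.06], "twist": [0, 0, 0]},
    {"translation": [0.075, 0.5, -0.06], "twist": [0, 0, 0]},
    {"translation": [0.09, 0.6, -0.06], "twist": [0, 0, 0]},
    {"translation": [0.105, 0.7, -0.06], "twist": [0, 0, 0]},
    {"translation": [0.12, 0.8, -0.06], "twist": [0, 0, 0]},
    {"translation": [0.135, 0.9, -0.06], "twist": [0, 0, 0]},
    {"translation": [0.145, 0.93, -0.06], "twist": [0, 0, 0]},
  ],
)

```text
t: 34.7
ee_pos: [650.4, 162.4, 309.7]
orientation: [-3.139, -0.135, -0.0]
ft_force: [0.3, -0.1, -0.8]
width: 87.8
```

Emit:
send_rows(
  commands=[
    {"translation": [0, 0, -0.12], "twist": [0, 0, 0]},
    {"translation": [0, 0, -0.24], "twist": [0, 0, 0]},
    {"translation": [0, 0, -0.36], "twist": [0, 0, 0]},
    {"translation": [0, 0, -0.48], "twist": [0, 0, 0]},
    {"translation": [0, 0, -0.6], "twist": [0, 0, 0]},
    {"translation": [0, 0, -0.72], "twist": [0, 0, 0]},
    {"translation": [0, 0, -0.84], "twist": [0, 0, 0]},
    {"translation": [0, 0, -0.94], "twist": [0, 0, 0]},
    {"translation": [0, 0, -0.98], "twist": [0, 0, 0]},
    {"translation": [0, 0, -0.98], "twist": [0, 0, 0]},
  ],
)

```text
t: 35.7
ee_pos: [650.1, 161.1, 210.9]
orientation: [3.139, 0.133, -0.002]
ft_force: [-0.6, 0.0, -0.3]
width: 87.9
```

Emit:
send_rows(
  commands=[
    {"translation": [0, 0, 0], "twist": [0, 0, 0]},
    {"translation": [0, 0, 0], "twist": [0, 0, 0]},
    {"translation": [0, 0, 0], "twist": [0, 0, 0]},
    {"translation": [0, 0, 0], "twist": [0, 0, 0]},
    {"translation": [0, 0, 0], "twist": [0, 0, 0]},
    {"translation": [0, 0, 0], "twist": [0, 0, 0]},
    {"translation": [0, 0, 0], "twist": [0, 0, 0]},
    {"translation": [0, 0, 0], "twist": [0, 0, 0]},
    {"translation": [0, 0, 0], "twist": [0, 0, 0]},
    {"translation": [0, 0, 0], "twist": [0, 0, 0]},
  ],
  grip=1,
)

```text
t: 36.7
ee_pos: [650.5, 161.4, 212.2]
orientation: [-3.138, -0.133, -0.001]
ft_force: [-0.1, 2.0, 5.7]
width: 60.4
```

Emit:
send_rows(
  commands=[
    {"translation": [0, 0, 0.05], "twist": [0, 0, 0]},
    {"translation": [0, 0, 0.15], "twist": [0, 0, 0]},
    {"translation": [0, 0, 0.25], "twist": [0, 0, 0]},
    {"translation": [0, 0, 0.35], "twist": [0, 0, 0]},
    {"translation": [0, 0, 0.45], "twist": [0, 0, 0]},
    {"translation": [0, 0, 0.55], "twist": [0, 0, 0]},
    {"translation": [0, 0, 0.7], "twist": [0, 0, 0]},
    {"translation": [0, 0, 0.8], "twist": [0, 0, 0]},
    {"translation": [0, 0, 0.9], "twist": [0, 0, 0]},
    {"translation": [0, 0, 1.0], "twist": [0, 0, 0]},
  ],
)

```text
t: 37.7
ee_pos: [650.2, 161.2, 312.6]
orientation: [-3.139, -0.133, -0.0]
ft_force: [-0.0, -0.3, -2.8]
width: 60.8
```

Emit:
send_rows(
  commands=[
    {"translation": [0, 0, 0.1], "twist": [0, 0, 0]},
    {"translation": [0, 0, 0.2], "twist": [0, 0, 0]},
    {"translation": [-0.05, 0.1, 0.25], "twist": [0, 0, 0]},
    {"translation": [-0.1, 0.2, 0.25], "twist": [0, 0, 0]},
    {"translation": [-0.15, 0.3, 0.25], "twist": [0, 0, 0]},
    {"translation": [-0.2, 0.4, 0.25], "twist": [0, 0, 0]},
    {"translation": [-0.25, 0.5, 0.25], "twist": [0, 0, 0]},
    {"translation": [-0.27, 0.6, 0.25], "twist": [0, 0, 0]},
    {"translation": [-0.28, 0.65, 0.25], "twist": [0, 0, 0]},
    {"translation": [-0.28, 0.68, 0.25], "twist": [0, 0, 0]},
  ],
)

```text
t: 38.7
ee_pos: [622.2, 229.9, 336.6]
orientation: [3.139, 0.134, 0.0]
ft_force: [-0.3, 1.0, -3.3]
width: 60.9
```

Emit:
send_rows(
  commands=[
    {"translation": [-0.05, 0.1, 0], "twist": [0, 0, 0]},
    {"translation": [-0.1, 0.2, 0], "twist": [0, 0, 0]},
    {"translation": [-0.15, 0.3, 0], "twist": [0, 0, 0]},
    {"translation": [-0.2, 0.4, 0], "twist": [0, 0, 0]},
    {"translation": [-0.25, 0.5, 0], "twist": [0, 0, 0]},
    {"translation": [-0.28, 0.6, 0], "twist": [0, 0, 0]},
    {"translation": [-0.29, 0.65, 0], "twist": [0, 0, 0]},
    {"translation": [-0.29, 0.68, 0], "twist": [0, 0, 0]},
    {"translation": [-0.29, 0.68, 0], "twist": [0, 0, 0]},
    {"translation": [-0.29, 0.68, 0], "twist": [0, 0, 0]},
  ],
)

```text
t: 39.7
ee_pos: [593.5, 297.0, 336.6]
orientation: [3.139, 0.133, 0.0]
ft_force: [0.1, 0.2, -3.1]
width: 60.9
```

```bash
python3 - <<'E'
from h import *
a=snap('top','t8');b=snap('scene','s8'); o=ctrl.get_obs(); print(o['ee_pos'],o['ft_force'],o['width'])
x=cv2.imread('pics/t8.png')[155:230,160:260];y=cv2.imread('pics/s8.png')[90:190,330:430]
cv2.imwrite('pics/crop10.png',np.hstack([cv2.resize(x,(400,300),interpolation=cv2.INTER_CUBIC),cv2.resize(y,(400,400),interpolation=cv2.INTER_CUBIC)[:300]]))
p=np.array([o['ee_pos'][0],o['ee_pos'][1],o['ee_pos'][2]-163-49]); print('expected spool bottom',p, 'scene px',w2p(b,[p,p+[0,0,54],[592.8,297.7,95],[592.8,297.7,18]]))
E
```

```text
[593.4374187  296.79428554 336.62714529] [ 0.34158372  0.56737349 -3.11183815] 60.74840195946604
expected spool bottom [593.4374187  296.79428554 124.62714529] scene px [[373.92328024 143.70830019]
 [374.80286507 128.61655413]
 [373.41069651 151.56822969]
 [372.25471526 171.43141694]]
```

View pics/crop10.png

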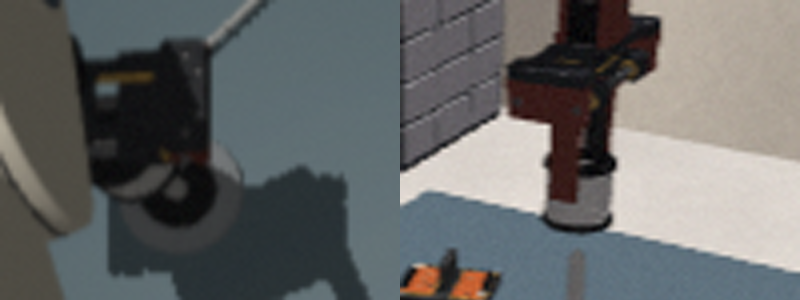

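Emit:
send_rows(
  commands=[
    {"translation": [-0.005, 0.015, -0.05], "twist": [0, 0, 0]},
    {"translation": [-0.005, 0.015, -0.1], "twist": [0, 0, 0]},
    {"translation": [-0.005, 0.015, -0.15], "twist": [0, 0, 0]},
    {"translation": [-0.005, 0.015, -0.2], "twist": [0, 0, 0]},
    {"translation": [-0.005, 0.015, -0.25], "twist": [0, 0, 0]},
    {"translation": [-0.005, 0.015, -0.3], "twist": [0, 0, 0]},
    {"translation": [-0.005, 0.015, -0.35], "twist": [0, 0, 0]},
    {"translation": [-0.005, 0.015, -0.4], "twist": [0, 0, 0]},
    {"translation": [-0.005, 0.015, -0.45], "twist": [0, 0, 0]},
    {"translation": [-0.005, 0.015, -0.45], "twist": [0, 0, 0]},
  ],
)

```text
t: 40.8
ee_pos: [592.5, 298.6, 290.8]
orientation: [3.138, 0.133, -0.002]
ft_force: [1.0, -0.5, -2.8]
width: 60.4
```

Emit:
send_rows(
  commands=[
    {"translation": [0, 0, -0.06], "twist": [0, 0, 0]},
    {"translation": [0, 0, -0.12], "twist": [0, 0, 0]},
    {"translation": [0, 0, -0.18], "twist": [0, 0, 0]},
    {"translation": [0, 0, -0.24], "twist": [0, 0, 0]},
    {"translation": [0, 0, -0.3], "twist": [0, 0, 0]},
    {"translation": [0, 0, -0.36], "twist": [0, 0, 0]},
    {"translation": [0, 0, -0.42], "twist": [0, 0, 0]},
    {"translation": [0, 0, -0.48], "twist": [0, 0, 0]},
    {"translation": [0, 0, -0.54], "twist": [0, 0, 0]},
    {"translation": [0, 0, -0.58], "twist": [0, 0, 0]},
  ],
)

```text
t: 41.8
ee_pos: [592.7, 298.6, 233.0]
orientation: [3.139, 0.133, -0.001]
ft_force: [-0.3, 0.2, -3.7]
width: 61.1
```

Emit:
send_rows(
  commands=[
    {"translation": [0, 0, -0.01], "twist": [0, 0, 0]},
    {"translation": [0, 0, -0.02], "twist": [0, 0, 0]},
    {"translation": [0, 0, -0.025], "twist": [0, 0, 0]},
    {"translation": [0, 0, -0.025], "twist": [0, 0, 0]},
    {"translation": [0, 0, -0.025], "twist": [0, 0, 0]},
    {"translation": [0, 0, -0.025], "twist": [0, 0, 0]},
    {"translation": [0, 0, -0.025], "twist": [0, 0, 0]},
    {"translation": [0, 0, -0.025], "twist": [0, 0, 0]},
    {"translation": [0, 0, -0.025], "twist": [0, 0, 0]},
    {"translation": [0, 0, -0.025], "twist": [0, 0, 0]},
  ],
)

```text
t: 42.8
ee_pos: [592.8, 298.7, 231.2]
orientation: [3.139, 0.133, -0.0]
ft_force: [0.0, 0.9, -2.9]
width: 60.5
```

Emit:
send_rows(
  commands=[
    {"translation": [0, 0, 0], "twist": [0, 0, 0]},
    {"translation": [0, 0, 0], "twist": [0, 0, 0]},
    {"translation": [0, 0, 0], "twist": [0, 0, 0]},
    {"translation": [0, 0, 0], "twist": [0, 0, 0]},
    {"translation": [0, 0, 0.1], "twist": [0, 0, 0]},
    {"translation": [0, 0, 0.25], "twist": [0, 0, 0]},
    {"translation": [0, 0, 0.4], "twist": [0, 0, 0]},
    {"translation": [0, 0, 0.6], "twist": [0, 0, 0]},
    {"translation": [0, 0, 0.8], "twist": [0, 0, 0]},
    {"translation": [0, 0, 1.0], "twist": [0, 0, 0]},
  ],
  grip=-1,
)

```text
t: 43.8
ee_pos: [592.9, 298.7, 333.7]
orientation: [-3.138, -0.133, -0.002]
ft_force: [0.3, 0.3, -0.3]
width: 87.8
```

Emit:
send_rows(
  commands=[
    {"translation": [-0.04, 0.01, 0], "twist": [0, 0, 0.1]},
    {"translation": [-0.08, 0.02, 0], "twist": [0, 0, 0.2]},
    {"translation": [-0.12, 0.03, 0], "twist": [0, 0, 0.3]},
    {"translation": [-0.16, 0.04, 0], "twist": [0, 0, 0.4]},
    {"translation": [-0.2, 0.05, 0], "twist": [0, 0, 0.5]},
    {"translation": [-0.24, 0.06, 0], "twist": [0, 0, 0.6]},
    {"translation": [-0.28, 0.07, 0], "twist": [0, 0, 0.7]},
    {"translation": [-0.32, 0.08, 0], "twist": [0, 0, 0.8]},
    {"translation": [-0.36, 0.09, 0], "twist": [0, 0, 0.85]},
    {"translation": [-0.39, 0.1, 0], "twist": [0, 0, 0.88]},
  ],
)

```text
t: 44.8
ee_pos: [553.6, 308.8, 332.3]
orientation: [-3.034, -0.816, -0.002]
ft_force: [-0.1, 0.2, 1.2]
width: 87.8
```

Emit:
send_rows(
  commands=[
    {"translation": [-0.04, 0.01, 0], "twist": [0, 0, 0.1]},
    {"translation": [-0.08, 0.02, 0], "twist": [0, 0, 0.2]},
    {"translation": [-0.12, 0.03, 0], "twist": [0, 0, 0.3]},
    {"translation": [-0.16, 0.04, 0], "twist": [0, 0, 0.4]},
    {"translation": [-0.2, 0.05, 0], "twist": [0, 0, 0.5]},
    {"translation": [-0.24, 0.06, 0], "twist": [0, 0, 0.6]},
    {"translation": [-0.28, 0.07, 0], "twist": [0, 0, 0.7]},
    {"translation": [-0.32, 0.08, 0], "twist": [0, 0, 0.8]},
    {"translation": [-0.36, 0.09, 0], "twist": [0, 0, 0.85]},
    {"translation": [-0.39, 0.1, 0], "twist": [0, 0, 0.88]},
  ],
)

```text
t: 45.8
ee_pos: [514.5, 318.8, 331.5]
orientation: [-2.783, -1.458, -0.001]
ft_force: [0.2, -0.4, 1.0]
width: 87.7
```

Emit:
send_rows(
  commands=[
    {"translation": [-0.04, 0.01, 0], "twist": [0, 0, 0.1]},
    {"translation": [-0.08, 0.02, 0], "twist": [0, 0, 0.2]},
    {"translation": [-0.12, 0.03, 0], "twist": [0, 0, 0.3]},
    {"translation": [-0.16, 0.04, 0], "twist": [0, 0, 0.4]},
    {"translation": [-0.2, 0.05, 0], "twist": [0, 0, 0.5]},
    {"translation": [-0.24, 0.06, 0], "twist": [0, 0, 0.6]},
    {"translation": [-0.28, 0.07, 0], "twist": [0, 0, 0.7]},
    {"translation": [-0.32, 0.08, 0], "twist": [0, 0, 0.8]},
    {"translation": [-0.36, 0.09, 0], "twist": [0, 0, 0.85]},
    {"translation": [-0.39, 0.1, 0], "twist": [0, 0, 0.88]},
  ],
)

```text
t: 46.8
ee_pos: [475.5, 328.8, 331.3]
orientation: [-2.398, -2.03, -0.0]
ft_force: [-0.4, 0.2, 0.1]
width: 87.8
```

```bash
python3 - <<'E'
from h import *
a=snap('top','t9');b=snap('scene','s9'); o=ctrl.get_obs(); print(o['ee_pos'],o['width'])
for n,d in(('top',a),('scene',b)):
  for c in carriers(d): print(n,c)
x=cv2.imread('pics/t9.png')[150:300,170:410];y=cv2.imread('pics/s9.png')[120:220,290:450]
cv2.imwrite('pics/crop11.png',np.hstack([cv2.resize(x,(400,250),interpolation=cv2.INTER_CUBIC),cv2.resize(y,(400,250),interpolation=cv2.INTER_CUBIC)]))
E
```

```text
[475.44107066 328.79652403 331.24960553] 88.13726814845143
top (array([ 595.5, -228.1]), np.float64(-1.449), np.float64(46.9), [595.2, -228.0, 58.2, 82.8, 4.8])
top (array([435.9, 351.2]), np.float64(0.007), np.float64(47.0), [438.4, 342.3, 78.2, 57.9, 16.9])
top (array([440.4, 191.3]), np.float64(0.512), np.float64(46.4), [439.3, 189.9, 80.1, 29.4, 30.0])
top (array([432.9, 208.8]), np.float64(-0.217), np.float64(56.6), [433.6, 208.4, 34.3, 87.5, 78.5])
top (array([412.7, 197.4]), np.float64(-1.168), np.float64(37.9), [411.3, 197.9, 31.4, 59.6, 21.2])
scene (array([ 588.8, -211.3]), np.float64(1.506), np.float64(49.7), [582.7, -214.8, 60.0, 83.5, 3.5])
```

View pics/crop11.png

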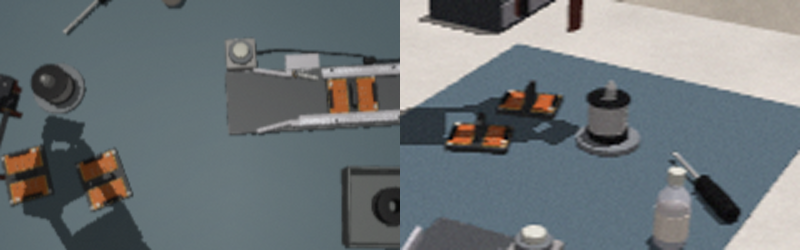

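Emit:
send_rows(
  commands=[
    {"translation": [-0.04, 0.01, 0], "twist": [0, 0, 0.1]},
    {"translation": [-0.08, 0.02, 0], "twist": [0, 0, 0.2]},
    {"translation": [-0.12, 0.03, -0.05], "twist": [0, 0, 0.3]},
    {"translation": [-0.16, 0.04, -0.1], "twist": [0, 0, 0.4]},
    {"translation": [-0.2, 0.05, -0.15], "twist": [0, 0, 0.5]},
    {"translation": [-0.24, 0.07, -0.2], "twist": [0, 0, 0.6]},
    {"translation": [-0.28, 0.09, -0.25], "twist": [0, 0, 0.7]},
    {"translation": [-0.32, 0.11, -0.3], "twist": [0, 0, 0.8]},
    {"translation": [-0.36, 0.12, -0.31], "twist": [0, 0, 0.86]},
    {"translation": [-0.375, 0.125, -0.31], "twist": [0, 0, 0.86]},
  ],
)

```text
t: 47.9
ee_pos: [438.0, 341.2, 300.1]
orientation: [-1.91, -2.494, 0.001]
ft_force: [-0.4, 0.6, 0.7]
width: 87.8
```

Emit:
send_rows(
  commands=[
    {"translation": [0, 0, -0.12], "twist": [0, 0, 0]},
    {"translation": [0, 0, -0.24], "twist": [0, 0, 0]},
    {"translation": [0, 0, -0.36], "twist": [0, 0, 0]},
    {"translation": [0, 0, -0.48], "twist": [0, 0, 0]},
    {"translation": [0, 0, -0.6], "twist": [0, 0, 0]},
    {"translation": [0, 0, -0.72], "twist": [0, 0, 0]},
    {"translation": [0, 0, -0.84], "twist": [0, 0, 0]},
    {"translation": [0, 0, -0.94], "twist": [0, 0, 0]},
    {"translation": [0, 0, -0.99], "twist": [0, 0, 0]},
    {"translation": [0, 0, -0.99], "twist": [0, 0, 0]},
  ],
)

```text
t: 48.9
ee_pos: [438.1, 341.0, 200.4]
orientation: [-1.91, -2.494, 0.002]
ft_force: [-0.0, -0.3, 0.4]
width: 87.6
```

Emit:
send_rows(
  commands=[
    {"translation": [0, 0, 0], "twist": [0, 0, 0]},
    {"translation": [0, 0, 0], "twist": [0, 0, 0]},
    {"translation": [0, 0, 0], "twist": [0, 0, 0]},
    {"translation": [0, 0, 0], "twist": [0, 0, 0]},
    {"translation": [0, 0, 0], "twist": [0, 0, 0]},
    {"translation": [0, 0, 0], "twist": [0, 0, 0]},
    {"translation": [0, 0, 0], "twist": [0, 0, 0]},
    {"translation": [0, 0, 0], "twist": [0, 0, 0]},
    {"translation": [0, 0, 0], "twist": [0, 0, 0]},
    {"translation": [0, 0, 0], "twist": [0, 0, 0]},
  ],
  grip=1,
)

```text
t: 49.9
ee_pos: [438.3, 341.2, 201.1]
orientation: [-1.91, -2.494, 0.0]
ft_force: [0.1, -0.1, 0.2]
width: 11.0
```

Emit:
send_rows(
  commands=[
    {"translation": [0, 0, 0.1], "twist": [0, 0, 0]},
    {"translation": [0, 0, 0.2], "twist": [0, 0, -0.1]},
    {"translation": [0, 0, 0.3], "twist": [0, 0, -0.2]},
    {"translation": [0, 0, 0.4], "twist": [0, 0, -0.3]},
    {"translation": [0, 0, 0.5], "twist": [0, 0, -0.4]},
    {"translation": [0, 0, 0.6], "twist": [0, 0, -0.5]},
    {"translation": [0, 0, 0.7], "twist": [0, 0, -0.6]},
    {"translation": [0, 0, 0.8], "twist": [0, 0, -0.7]},
    {"translation": [0, 0, 0.9], "twist": [0, 0, -0.8]},
    {"translation": [0, 0, 0.9], "twist": [0, 0, -0.88]},
  ],
)

```text
t: 50.9
ee_pos: [438.6, 341.4, 293.1]
orientation: [2.41, 2.015, 0.004]
ft_force: [0.5, 0.3, -1.8]
width: 9.8
```

Emit:
send_rows(
  commands=[
    {"translation": [0.03, -0.1, 0], "twist": [0, 0, -0.1]},
    {"translation": [0.07, -0.2, 0], "twist": [0, 0, -0.2]},
    {"translation": [0.1, -0.3, 0], "twist": [0, 0, -0.3]},
    {"translation": [0.14, -0.4, 0], "twist": [0, 0, -0.4]},
    {"translation": [0.17, -0.5, 0], "twist": [0, 0, -0.5]},
    {"translation": [0.21, -0.6, 0], "twist": [0, 0, -0.6]},
    {"translation": [0.24, -0.7, 0], "twist": [0, 0, -0.7]},
    {"translation": [0.28, -0.8, 0], "twist": [0, 0, -0.8]},
    {"translation": [0.31, -0.9, 0], "twist": [0, 0, -0.84]},
    {"translation": [0.35, -0.99, 0], "twist": [0, 0, -0.88]},
  ],
)

```text
t: 51.9
ee_pos: [473.3, 241.5, 291.5]
orientation: [2.791, 1.443, 0.0]
ft_force: [0.4, 1.0, -1.5]
width: 10.0
```

Emit:
send_rows(
  commands=[
    {"translation": [0.03, -0.1, 0], "twist": [0, 0, -0.1]},
    {"translation": [0.07, -0.2, 0], "twist": [0, 0, -0.2]},
    {"translation": [0.1, -0.3, 0], "twist": [0, 0, -0.3]},
    {"translation": [0.14, -0.4, 0], "twist": [0, 0, -0.4]},
    {"translation": [0.17, -0.5, 0], "twist": [0, 0, -0.5]},
    {"translation": [0.21, -0.6, 0], "twist": [0, 0, -0.6]},
    {"translation": [0.24, -0.7, 0], "twist": [0, 0, -0.7]},
    {"translation": [0.28, -0.8, 0], "twist": [0, 0, -0.8]},
    {"translation": [0.31, -0.9, 0], "twist": [0, 0, -0.84]},
    {"translation": [0.35, -0.99, 0], "twist": [0, 0, -0.88]},
  ],
)

```text
t: 52.9
ee_pos: [508.5, 142.3, 291.2]
orientation: [3.039, 0.798, -0.0]
ft_force: [-0.3, -0.7, -1.2]
width: 9.6
```

Emit:
send_rows(
  commands=[
    {"translation": [0.03, -0.1, 0], "twist": [0, 0, -0.1]},
    {"translation": [0.07, -0.2, 0], "twist": [0, 0, -0.2]},
    {"translation": [0.1, -0.3, 0], "twist": [0, 0, -0.3]},
    {"translation": [0.14, -0.4, 0], "twist": [0, 0, -0.4]},
    {"translation": [0.17, -0.5, 0], "twist": [0, 0, -0.5]},
    {"translation": [0.21, -0.6, 0], "twist": [0, 0, -0.6]},
    {"translation": [0.24, -0.7, 0], "twist": [0, 0, -0.7]},
    {"translation": [0.28, -0.8, 0], "twist": [0, 0, -0.8]},
    {"translation": [0.31, -0.9, 0], "twist": [0, 0, -0.84]},
    {"translation": [0.35, -0.99, 0], "twist": [0, 0, -0.86]},
  ],
)

```text
t: 53.9
ee_pos: [543.5, 43.3, 291.1]
orientation: [3.139, 0.132, -0.0]
ft_force: [0.3, -0.0, -1.8]
width: 9.5
```

Emit:
send_rows(
  commands=[
    {"translation": [0.04, -0.12, 0], "twist": [0, 0, 0]},
    {"translation": [0.08, -0.24, 0], "twist": [0, 0, 0]},
    {"translation": [0.12, -0.36, 0], "twist": [0, 0, 0]},
    {"translation": [0.17, -0.48, 0], "twist": [0, 0, 0]},
    {"translation": [0.21, -0.6, 0], "twist": [0, 0, 0]},
    {"translation": [0.25, -0.72, 0], "twist": [0, 0, 0]},
    {"translation": [0.29, -0.84, 0], "twist": [0, 0, 0]},
    {"translation": [0.33, -0.94, 0], "twist": [0, 0, 0]},
    {"translation": [0.35, -0.99, 0], "twist": [0, 0, 0]},
    {"translation": [0.35, -0.99, 0], "twist": [0, 0, 0]},
  ],
)

```text
t: 54.9
ee_pos: [578.5, -55.5, 291.1]
orientation: [-3.139, -0.132, -0.0]
ft_force: [-1.1, -0.5, -1.6]
width: 9.4
```

```bash
python3 - <<'E'
from h import *
b=snap('scene','s10'); a=snap('top','t10');o=ctrl.get_obs(); R=cv2.Rodrigues(o['orientation'])[0]; print(o['ee_pos'],o['width'],o['ft_force'],'jaw',np.arctan2(R[1,1],R[0,1]))
for c in carriers(a): print(c)
# held carrier board centres in scene, at height ~ board z
h=cv2.cvtColor(np.array(b['img']),cv2.COLOR_RGB2HSV);m=cv2.inRange(h,(3,140,90),(20,255,255));m[:,:280]=0;m[:140]=0;m[:,420:]=0
n,l,s,c=cv2.connectedComponentsWithStats(m)
z=o['ee_pos'][2]-201+10
for i in range(1,n):
  if s[i,4]>25:print(s[i],p2w(b,c[i],z).round(1), 'z',z)
E
```

```text
[578.16253963 -54.73143198 291.06199348] 10.12377139454659 [-0.34939102  0.65966993 -1.24535758] jaw -1.486170883425775
(array([ 595.4, -228. ]), np.float64(-1.451), np.float64(46.5), [595.2, -228.0, 58.2, 82.8, 4.8])
(array([433.4, 207.3]), np.float64(0.451), np.float64(46.0), [432.9, 207.3, 79.4, 60.6, 22.1])
[323 170  10   9  57] [[553.3  65.6 100.1]] z 100.06199348102734
[320 190   8   6  37] [[602.7 -34.8 100.1]] z 100.06199348102734
[299 194  21  11  66] [[590.6 -79.8 100.1]] z 100.06199348102734
[280 238  18  13  72] [[ 667.5 -273.1  100.1]] z 100.06199348102734
[280 253   7  10  42] [[ 679.8 -313.2  100.1]] z 100.06199348102734
```

Emit:
send_rows(
  commands=[
    {"translation": [0, 0, -0.1], "twist": [0, 0, 0]},
    {"translation": [0, 0, -0.2], "twist": [0, 0, 0]},
    {"translation": [0, 0, -0.3], "twist": [0, 0, 0]},
    {"translation": [0, 0, -0.4], "twist": [0, 0, 0]},
    {"translation": [0, 0, -0.5], "twist": [0, 0, 0]},
    {"translation": [0, 0, -0.6], "twist": [0, 0, 0]},
    {"translation": [0, 0, -0.68], "twist": [0, 0, 0]},
    {"translation": [0, 0, -0.72], "twist": [0, 0, 0]},
    {"translation": [0, 0, -0.75], "twist": [0, 0, 0]},
    {"translation": [0, 0, -0.755], "twist": [0, 0, 0]},
  ],
)

```text
t: 56.0
ee_pos: [578.3, -54.8, 215.5]
orientation: [-3.139, -0.133, 0.0]
ft_force: [-0.3, -0.3, -0.9]
width: 10.0
```

Emit:
send_rows(
  commands=[
    {"translation": [0, 0, 0], "twist": [0, 0, 0]},
    {"translation": [0, 0, 0], "twist": [0, 0, 0]},
    {"translation": [0, 0, 0], "twist": [0, 0, 0]},
    {"translation": [0, 0, 0], "twist": [0, 0, 0]},
    {"translation": [0, -0.05, 0], "twist": [0, 0, 0]},
    {"translation": [0.01, -0.1, 0], "twist": [0, 0, 0]},
    {"translation": [0.015, -0.2, 0], "twist": [0, 0, 0]},
    {"translation": [0.025, -0.3, 0], "twist": [0, 0, 0]},
    {"translation": [0.03, -0.4, 0], "twist": [0, 0, 0]},
    {"translation": [0.04, -0.5, 0], "twist": [0, 0, 0]},
  ],
  grip=0.55,
)

```text
t: 57.0
ee_pos: [581.9, -105.8, 215.5]
orientation: [-3.138, -0.132, 0.002]
ft_force: [-2.2, 2.8, 1.4]
width: 19.8
```

```bash
python3 - <<'E'
from h import *
o=ctrl.get_obs(); print(o['ee_pos'],o['width'],o['ft_force'],o['moment'])
E
```

```text
[ 581.92974515 -105.84022085  215.48917138] 19.84862491302287 [-2.16251804  2.8140342   1.42383966] [ 5.18756123e-01  3.91880342e-01 -1.50351579e-04]
```

Same forces as the first carrier, so I continue pushing.

Emit:
send_rows(
  commands=[
    {"translation": [0.005, -0.06, 0], "twist": [0, 0, 0]},
    {"translation": [0.01, -0.12, 0], "twist": [0, 0, 0]},
    {"translation": [0.015, -0.18, 0], "twist": [0, 0, 0]},
    {"translation": [0.02, -0.24, 0], "twist": [0, 0, 0]},
    {"translation": [0.025, -0.3, 0], "twist": [0, 0, 0]},
    {"translation": [0.03, -0.36, 0], "twist": [0, 0, 0]},
    {"translation": [0.035, -0.42, 0], "twist": [0, 0, 0]},
    {"translation": [0.04, -0.48, 0], "twist": [0, 0, 0]},
    {"translation": [0.045, -0.54, 0], "twist": [0, 0, 0]},
    {"translation": [0.05, -0.6, 0], "twist": [0, 0, 0]},
  ],
)

```text
t: 58.0
ee_pos: [587.3, -165.3, 215.7]
orientation: [-3.139, -0.133, -0.0]
ft_force: [-1.6, 2.6, -0.0]
width: 19.6
```

Emit:
send_rows(
  commands=[
    {"translation": [0.005, -0.06, 0], "twist": [0, 0, 0]},
    {"translation": [0.01, -0.12, 0], "twist": [0, 0, 0]},
    {"translation": [0.015, -0.18, 0], "twist": [0, 0, 0]},
    {"translation": [0.02, -0.24, 0], "twist": [0, 0, 0]},
    {"translation": [0.025, -0.3, 0], "twist": [0, 0, 0]},
    {"translation": [0.03, -0.36, 0], "twist": [0, 0, 0]},
    {"translation": [0.035, -0.42, 0], "twist": [0, 0, 0]},
    {"translation": [0.04, -0.48, 0], "twist": [0, 0, 0]},
    {"translation": [0.045, -0.54, 0], "twist": [0, 0, 0]},
    {"translation": [0.05, -0.64, 0], "twist": [0, 0, 0]},
  ],
)

```text
t: 59.0
ee_pos: [592.6, -229.3, 215.8]
orientation: [3.138, 0.134, 0.001]
ft_force: [1.3, 2.6, -0.7]
width: 20.0
```

Emit:
send_rows(
  commands=[
    {"translation": [0, 0, 0.2], "twist": [0, 0, 0.1]},
    {"translation": [0, 0, 0.4], "twist": [0, 0, 0.2]},
    {"translation": [0, 0, 0.7], "twist": [0, 0, 0.3]},
    {"translation": [-0.05, 0.05, 0.9], "twist": [0, 0, 0.4]},
    {"translation": [-0.1, 0.15, 1.0], "twist": [0, 0, 0.5]},
    {"translation": [-0.15, 0.3, 1.0], "twist": [0, 0, 0.6]},
    {"translation": [-0.2, 0.5, 1.0], "twist": [0, 0, 0.7]},
    {"translation": [-0.25, 0.65, 1.0], "twist": [0, 0, 0.8]},
    {"translation": [-0.3, 0.8, 1.0], "twist": [0, 0, 0.86]},
    {"translation": [-0.35, 0.95, 1.0], "twist": [0, 0, 0.92]},
  ],
)

```text
t: 60.0
ee_pos: [556.8, -132.6, 315.4]
orientation: [-3.025, -0.849, 0.001]
ft_force: [-0.3, -0.5, -0.5]
width: 19.8
```

Emit:
send_rows(
  commands=[
    {"translation": [-0.03, 0.1, 0], "twist": [0, 0, 0.1]},
    {"translation": [-0.07, 0.2, 0], "twist": [0, 0, 0.2]},
    {"translation": [-0.1, 0.3, 0], "twist": [0, 0, 0.3]},
    {"translation": [-0.14, 0.4, 0], "twist": [0, 0, 0.4]},
    {"translation": [-0.17, 0.5, 0], "twist": [0, 0, 0.5]},
    {"translation": [-0.21, 0.6, 0], "twist": [0, 0, 0.6]},
    {"translation": [-0.24, 0.7, 0], "twist": [0, 0, 0.7]},
    {"translation": [-0.28, 0.8, 0], "twist": [0, 0, 0.8]},
    {"translation": [-0.31, 0.9, 0], "twist": [0, 0, 0.86]},
    {"translation": [-0.35, 1.0, 0], "twist": [0, 0, 0.92]},
  ],
  grip=-1,
)

```text
t: 61.0
ee_pos: [522.0, -32.9, 315.6]
orientation: [2.752, 1.516, -0.0]
ft_force: [-0.3, -0.6, -0.4]
width: 87.8
```

```bash
python3 - <<'E'
from h import *
a=snap('top','t11');b=snap('scene','s11'); o=ctrl.get_obs(); R=cv2.Rodrigues(o['orientation'])[0]; print(o['ee_pos'],o['width'],'jaw',np.arctan2(R[1,1],R[0,1]))
for z in(10,24):
  for c in carriers(a,z): print(z,c)
E
```

```text
[521.69592639 -32.57668345 315.56877222] 87.86246362333301 jaw -0.5638253544180842
10 (array([ 603.8, -321.8]), np.float64(-1.461), np.float64(47.0), [603.7, -321.4, 58.9, 83.1, 5.0])
10 (array([ 599.7, -275.9]), np.float64(-1.504), np.float64(45.1), [599.5, -276.0, 58.4, 72.1, 5.0])
10 (array([ 595.7, -230.3]), np.float64(-1.46), np.float64(46.6), [595.4, -230.8, 58.0, 82.5, 4.8])
10 (array([433.5, 207.3]), np.float64(0.448), np.float64(46.1), [432.9, 207.3, 79.4, 60.6, 22.1])
24 (array([ 601. , -318.2]), np.float64(-1.461), np.float64(46.4), [600.9, -317.8, 58.1, 82.0, 5.0])
24 (array([ 597. , -272.9]), np.float64(-1.504), np.float64(44.5), [596.8, -273.0, 57.7, 71.2, 5.0])
24 (array([ 593. , -227.9]), np.float64(-1.46), np.float64(46.0), [592.7, -228.4, 57.3, 81.5, 4.8])
24 (array([432.9, 204.2]), np.float64(0.448), np.float64(45.5), [432.3, 204.1, 78.4, 59.8, 22.1])
```

Emit:
send_rows(
  commands=[
    {"translation": [-0.03, 0.1, 0], "twist": [0, 0, 0.1]},
    {"translation": [-0.07, 0.2, 0], "twist": [0, 0, 0.2]},
    {"translation": [-0.1, 0.3, 0], "twist": [0, 0, 0.3]},
    {"translation": [-0.14, 0.4, 0], "twist": [0, 0, 0.4]},
    {"translation": [-0.17, 0.5, 0], "twist": [0, 0, 0.5]},
    {"translation": [-0.21, 0.6, 0], "twist": [0, 0, 0.6]},
    {"translation": [-0.24, 0.7, 0], "twist": [0, 0, 0.7]},
    {"translation": [-0.28, 0.8, 0], "twist": [0, 0, 0.8]},
    {"translation": [-0.31, 0.9, 0], "twist": [0, 0, 0.86]},
    {"translation": [-0.35, 1.0, 0], "twist": [0, 0, 0.92]},
  ],
)

```text
t: 62.1
ee_pos: [487.1, 67.0, 315.7]
orientation: [2.334, 2.103, 0.0]
ft_force: [0.3, -0.7, -0.6]
width: 87.7
```

Emit:
send_rows(
  commands=[
    {"translation": [-0.03, 0.1, 0], "twist": [0, 0, 0.1]},
    {"translation": [-0.07, 0.2, 0], "twist": [0, 0, 0.2]},
    {"translation": [-0.1, 0.3, 0], "twist": [0, 0, 0.3]},
    {"translation": [-0.14, 0.4, 0], "twist": [0, 0, 0.4]},
    {"translation": [-0.17, 0.5, 0], "twist": [0, 0, 0.5]},
    {"translation": [-0.21, 0.6, 0], "twist": [0, 0, 0.6]},
    {"translation": [-0.24, 0.7, 0], "twist": [0, 0, 0.7]},
    {"translation": [-0.28, 0.8, 0], "twist": [0, 0, 0.8]},
    {"translation": [-0.31, 0.9, 0], "twist": [0, 0, 0.88]},
    {"translation": [-0.35, 1.0, 0], "twist": [0, 0, 0.93]},
  ],
)

```text
t: 63.1
ee_pos: [452.0, 167.0, 315.7]
orientation: [1.786, 2.585, 0.0]
ft_force: [0.2, 0.8, 0.2]
width: 87.7
```

Emit:
send_rows(
  commands=[
    {"translation": [-0.05, 0.1, 0], "twist": [0, 0, 0]},
    {"translation": [-0.1, 0.2, 0], "twist": [0, 0, 0]},
    {"translation": [-0.15, 0.3, 0], "twist": [0, 0, 0]},
    {"translation": [-0.19, 0.405, 0], "twist": [0, 0, 0]},
    {"translation": [-0.19, 0.405, -0.05], "twist": [0, 0, 0]},
    {"translation": [-0.19, 0.405, -0.15], "twist": [0, 0, 0]},
    {"translation": [-0.19, 0.405, -0.3], "twist": [0, 0, 0]},
    {"translation": [-0.19, 0.405, -0.4], "twist": [0, 0, 0]},
    {"translation": [-0.19, 0.405, -0.5], "twist": [0, 0, 0]},
    {"translation": [-0.19, 0.405, -0.5], "twist": [0, 0, 0]},
  ],
)

```text
t: 64.1
ee_pos: [432.9, 206.2, 264.2]
orientation: [-1.789, -2.581, 0.004]
ft_force: [0.2, -0.4, 0.2]
width: 87.7
```

```bash
python3 - <<'E'
from h import *
a=snap('top','t12'); b=snap('scene','s12');o=ctrl.get_obs(); R=cv2.Rodrigues(o['orientation'])[0]; print(o['ee_pos'],o['width'],'jaw',np.arctan2(R[1,1],R[0,1]))
# carrier in scene vs before (s0)
for f in('scene0','s12'):
    d=load(f);h=cv2.cvtColor(d['img'],cv2.COLOR_RGB2HSV);m=cv2.inRange(h,(3,140,60),(20,255,255))[160:185,300:345];ys,xs=np.nonzero(m);print(f,len(xs),xs.min()+300,xs.max()+300,ys.min()+160,ys.max()+160)
E
```

```text
[433.37502606 206.53850891 265.40477097] 87.95162522146786 jaw 0.3586951026635783
scene0 160 309 344 160 178
s12 113 309 332 170 178
```

Emit:
send_rows(
  commands=[
    {"translation": [0, 0, -0.1], "twist": [0, 0, 0]},
    {"translation": [0, 0, -0.2], "twist": [0, 0, 0]},
    {"translation": [0, 0, -0.3], "twist": [0, 0, 0]},
    {"translation": [0, 0, -0.4], "twist": [0, 0, 0]},
    {"translation": [0, 0, -0.5], "twist": [0, 0, 0]},
    {"translation": [0, 0, -0.58], "twist": [0, 0, 0]},
    {"translation": [0, 0, -0.62], "twist": [0, 0, 0]},
    {"translation": [0, 0, -0.65], "twist": [0, 0, 0]},
    {"translation": [0, 0, -0.65], "twist": [0, 0, 0]},
    {"translation": [0, 0, -0.65], "twist": [0, 0, 0]},
  ],
)

```text
t: 65.2
ee_pos: [433.4, 206.7, 200.9]
orientation: [1.789, 2.582, 0.001]
ft_force: [0.0, 0.9, 0.4]
width: 88.0
```

Emit:
send_rows(
  commands=[
    {"translation": [0, 0, 0], "twist": [0, 0, 0]},
    {"translation": [0, 0, 0], "twist": [0, 0, 0]},
    {"translation": [0, 0, 0], "twist": [0, 0, 0]},
    {"translation": [0, 0, 0], "twist": [0, 0, 0]},
    {"translation": [0, 0, 0], "twist": [0, 0, 0]},
    {"translation": [0, 0, 0], "twist": [0, 0, 0]},
    {"translation": [0, 0, 0], "twist": [0, 0, 0]},
    {"translation": [0, 0, 0], "twist": [0, 0, 0]},
    {"translation": [0, 0, 0], "twist": [0, 0, 0]},
    {"translation": [0, 0, 0], "twist": [0, 0, 0]},
  ],
  grip=1,
)

```text
t: 66.2
ee_pos: [433.3, 206.7, 200.7]
orientation: [1.789, 2.582, 0.0]
ft_force: [0.8, -0.4, 0.6]
width: 11.3
```

Emit:
send_rows(
  commands=[
    {"translation": [0, 0, 0.1], "twist": [0, 0, 0]},
    {"translation": [0, 0, 0.2], "twist": [0, 0, -0.1]},
    {"translation": [0, 0, 0.3], "twist": [0, 0, -0.2]},
    {"translation": [0, 0, 0.4], "twist": [0, 0, -0.3]},
    {"translation": [0, 0, 0.5], "twist": [0, 0, -0.4]},
    {"translation": [0, 0, 0.6], "twist": [0, 0, -0.5]},
    {"translation": [0, 0, 0.7], "twist": [0, 0, -0.6]},
    {"translation": [0, 0, 0.8], "twist": [0, 0, -0.7]},
    {"translation": [0, 0, 0.9], "twist": [0, 0, -0.8]},
    {"translation": [0, 0, 0.9], "twist": [0, 0, -0.92]},
  ],
)

```text
t: 67.2
ee_pos: [433.5, 206.8, 292.4]
orientation: [2.333, 2.104, 0.003]
ft_force: [-0.3, 0.4, -1.4]
width: 9.7
```

Emit:
send_rows(
  commands=[
    {"translation": [0.05, -0.09, 0], "twist": [0, 0, -0.1]},
    {"translation": [0.1, -0.18, 0], "twist": [0, 0, -0.2]},
    {"translation": [0.14, -0.26, 0], "twist": [0, 0, -0.3]},
    {"translation": [0.19, -0.35, 0], "twist": [0, 0, -0.4]},
    {"translation": [0.24, -0.44, 0], "twist": [0, 0, -0.5]},
    {"translation": [0.29, -0.52, 0], "twist": [0, 0, -0.6]},
    {"translation": [0.34, -0.61, 0], "twist": [0, 0, -0.7]},
    {"translation": [0.39, -0.7, 0], "twist": [0, 0, -0.8]},
    {"translation": [0.44, -0.79, 0], "twist": [0, 0, -0.88]},
    {"translation": [0.48, -0.87, 0], "twist": [0, 0, -0.92]},
  ],
)

```text
t: 68.2
ee_pos: [481.7, 118.8, 290.7]
orientation: [2.752, 1.516, -0.0]
ft_force: [0.2, 0.0, -1.3]
width: 9.8
```

Emit:
send_rows(
  commands=[
    {"translation": [0.05, -0.09, 0], "twist": [0, 0, -0.1]},
    {"translation": [0.1, -0.18, 0], "twist": [0, 0, -0.2]},
    {"translation": [0.14, -0.26, 0], "twist": [0, 0, -0.3]},
    {"translation": [0.19, -0.35, 0], "twist": [0, 0, -0.4]},
    {"translation": [0.24, -0.44, 0], "twist": [0, 0, -0.5]},
    {"translation": [0.29, -0.52, 0], "twist": [0, 0, -0.6]},
    {"translation": [0.34, -0.61, 0], "twist": [0, 0, -0.7]},
    {"translation": [0.39, -0.7, 0], "twist": [0, 0, -0.8]},
    {"translation": [0.44, -0.79, 0], "twist": [0, 0, -0.88]},
    {"translation": [0.48, -0.87, 0], "twist": [0, 0, -0.92]},
  ],
)

```text
t: 69.2
ee_pos: [529.7, 31.9, 290.6]
orientation: [3.024, 0.85, 0.0]
ft_force: [1.2, 0.2, -2.0]
width: 9.8
```

Emit:
send_rows(
  commands=[
    {"translation": [0.05, -0.1, 0], "twist": [0, 0, -0.1]},
    {"translation": [0.1, -0.2, 0], "twist": [0, 0, -0.2]},
    {"translation": [0.15, -0.3, 0], "twist": [0, 0, -0.3]},
    {"translation": [0.2, -0.4, 0], "twist": [0, 0, -0.4]},
    {"translation": [0.25, -0.5, 0], "twist": [0, 0, -0.55]},
    {"translation": [0.3, -0.6, 0], "twist": [0, 0, -0.7]},
    {"translation": [0.37, -0.7, 0], "twist": [0, 0, -0.8]},
    {"translation": [0.44, -0.8, 0], "twist": [0, 0, -0.9]},
    {"translation": [0.49, -0.875, 0], "twist": [0, 0, -0.93]},
    {"translation": [0.49, -0.875, 0], "twist": [0, 0, -0.93]},
  ],
)

```text
t: 70.2
ee_pos: [578.8, -55.8, 290.7]
orientation: [3.139, 0.132, 0.001]
ft_force: [-0.4, 0.6, -1.2]
width: 9.6
```

```bash
python3 - <<'E'
from h import *
b=snap('scene','s13');o=ctrl.get_obs(); R=cv2.Rodrigues(o['orientation'])[0]; print(o['ee_pos'],o['width'],o['ft_force'],'jaw',np.arctan2(R[1,1],R[0,1]))
for f in('s10','s13'):
  d=load(f);h=cv2.cvtColor(d['img'],cv2.COLOR_RGB2HSV);m=cv2.inRange(h,(3,140,90),(20,255,255))[180:215,295:345]
  n,l,s,c=cv2.connectedComponentsWithStats(m);print(f,[(s[i].tolist(),c[i].round(1).tolist()) for i in range(1,n) if s[i,4]>15])
E
```

```text
[578.33589778 -55.22877897 290.51461374] 9.689234217706668 [-0.50954306 -0.03647347 -2.11822413] jaw -1.4857647779600993
s10 [([25, 10, 8, 6, 37], [27.9, 12.4]), ([4, 14, 21, 11, 66], [15.2, 18.3])]
s13 [([25, 10, 8, 6, 34], [28.1, 12.5]), ([4, 15, 22, 10, 75], [15.6, 18.5])]
```

The held pose matches the previous carrier to within a pixel. I lower it, release it and push it in.

Emit:
send_rows(
  commands=[
    {"translation": [0, 0, -0.1], "twist": [0, 0, 0]},
    {"translation": [0, 0, -0.2], "twist": [0, 0, 0]},
    {"translation": [0, 0, -0.3], "twist": [0, 0, 0]},
    {"translation": [0, 0, -0.4], "twist": [0, 0, 0]},
    {"translation": [0, 0, -0.5], "twist": [0, 0, 0]},
    {"translation": [0, 0, -0.6], "twist": [0, 0, 0]},
    {"translation": [0, 0, -0.68], "twist": [0, 0, 0]},
    {"translation": [0, 0, -0.72], "twist": [0, 0, 0]},
    {"translation": [0, 0, -0.75], "twist": [0, 0, 0]},
    {"translation": [0, 0, -0.75], "twist": [0, 0, 0]},
  ],
)

```text
t: 71.25
ee_pos: [578.3, -54.8, 215.5]
orientation: [-3.139, -0.133, 0.0]
ft_force: [-0.1, 0.2, -2.5]
width: 9.7
```

Emit:
send_rows(
  commands=[
    {"translation": [0, 0, 0], "twist": [0, 0, 0]},
    {"translation": [0, 0, 0], "twist": [0, 0, 0]},
    {"translation": [0, 0, 0], "twist": [0, 0, 0]},
    {"translation": [0, 0, 0], "twist": [0, 0, 0]},
    {"translation": [0, -0.05, 0], "twist": [0, 0, 0]},
    {"translation": [0.01, -0.1, 0], "twist": [0, 0, 0]},
    {"translation": [0.015, -0.2, 0], "twist": [0, 0, 0]},
    {"translation": [0.025, -0.3, 0], "twist": [0, 0, 0]},
    {"translation": [0.03, -0.4, 0], "twist": [0, 0, 0]},
    {"translation": [0.04, -0.5, 0], "twist": [0, 0, 0]},
  ],
  grip=0.55,
)

```text
t: 72.25
ee_pos: [581.9, -105.8, 215.4]
orientation: [-3.138, -0.132, 0.002]
ft_force: [-2.5, 2.6, 0.6]
width: 20.1
```

```bash
python3 - <<'E'
from h import *
o=ctrl.get_obs(); print(o['ee_pos'],o['width'],o['ft_force'])
E
```

```text
[ 581.85436875 -105.79518786  215.44099557] 20.076759352617756 [-2.50051327  2.56281029  0.64217012]
```

Emit:
send_rows(
  commands=[
    {"translation": [0.005, -0.06, 0], "twist": [0, 0, 0]},
    {"translation": [0.01, -0.12, 0], "twist": [0, 0, 0]},
    {"translation": [0.015, -0.18, 0], "twist": [0, 0, 0]},
    {"translation": [0.02, -0.24, 0], "twist": [0, 0, 0]},
    {"translation": [0.025, -0.3, 0], "twist": [0, 0, 0]},
    {"translation": [0.03, -0.36, 0], "twist": [0, 0, 0]},
    {"translation": [0.035, -0.42, 0], "twist": [0, 0, 0]},
    {"translation": [0.04, -0.48, 0], "twist": [0, 0, 0]},
    {"translation": [0.045, -0.54, 0], "twist": [0, 0, 0]},
    {"translation": [0.05, -0.6, 0], "twist": [0, 0, 0]},
  ],
)

```text
t: 73.25
ee_pos: [587.3, -165.2, 215.7]
orientation: [-3.139, -0.133, -0.0]
ft_force: [-1.0, 4.5, 0.5]
width: 20.1
```

Emit:
send_rows(
  commands=[
    {"translation": [0.005, -0.06, 0], "twist": [0, 0, 0]},
    {"translation": [0.01, -0.12, 0], "twist": [0, 0, 0]},
    {"translation": [0.015, -0.18, 0], "twist": [0, 0, 0]},
    {"translation": [0.02, -0.24, 0], "twist": [0, 0, 0]},
    {"translation": [0.025, -0.3, 0], "twist": [0, 0, 0]},
    {"translation": [0.03, -0.36, 0], "twist": [0, 0, 0]},
    {"translation": [0.035, -0.42, 0], "twist": [0, 0, 0]},
    {"translation": [0.04, -0.48, 0], "twist": [0, 0, 0]},
    {"translation": [0.045, -0.54, 0], "twist": [0, 0, 0]},
    {"translation": [0.055, -0.66, 0], "twist": [0, 0, 0]},
  ],
)

```text
t: 74.25
ee_pos: [593.0, -231.1, 215.8]
orientation: [3.138, 0.134, 0.001]
ft_force: [1.0, 2.5, -0.2]
width: 20.0
```

Emit:
send_rows(
  commands=[
    {"translation": [0, 0, 0.2], "twist": [0, 0, 0]},
    {"translation": [0, 0, 0.4], "twist": [0, 0, 0]},
    {"translation": [0, 0, 0.7], "twist": [0, 0, 0]},
    {"translation": [0.05, 0.05, 0.8], "twist": [0, 0, 0]},
    {"translation": [0.1, 0.15, 0.8], "twist": [0, 0, 0]},
    {"translation": [0.15, 0.3, 0.8], "twist": [0, 0, 0]},
    {"translation": [0.2, 0.5, 0.8], "twist": [0, 0, 0]},
    {"translation": [0.25, 0.7, 0.8], "twist": [0, 0, 0]},
    {"translation": [0.3, 0.9, 0.8], "twist": [0, 0, 0]},
    {"translation": [0.35, 1.0, 0.8], "twist": [0, 0, 0]},
  ],
)

```text
t: 75.25
ee_pos: [627.7, -128.1, 293.8]
orientation: [-3.138, -0.136, 0.005]
ft_force: [0.6, -0.7, -1.2]
width: 19.8
```

Emit:
send_rows(
  commands=[
    {"translation": [0.04, 0.1, 0], "twist": [0, 0, 0]},
    {"translation": [0.07, 0.2, 0], "twist": [0, 0, 0]},
    {"translation": [0.11, 0.3, 0], "twist": [0, 0, 0]},
    {"translation": [0.14, 0.4, 0], "twist": [0, 0, 0]},
    {"translation": [0.18, 0.5, 0], "twist": [0, 0, 0]},
    {"translation": [0.21, 0.6, 0], "twist": [0, 0, 0]},
    {"translation": [0.25, 0.7, 0], "twist": [0, 0, 0]},
    {"translation": [0.28, 0.8, 0], "twist": [0, 0, 0]},
    {"translation": [0.32, 0.9, 0], "twist": [0, 0, 0]},
    {"translation": [0.35, 1.0, 0], "twist": [0, 0, 0]},
  ],
  grip=1,
)

```text
t: 76.25
ee_pos: [663.1, -30.0, 295.7]
orientation: [3.139, 0.133, 0.0]
ft_force: [0.6, 0.4, 0.3]
width: 0.3
```

```bash
python3 - <<'E'
from h import *
a=snap('top','t14');b=snap('scene','s14'); o=ctrl.get_obs(); print(o['ee_pos'],o['width'])
O=np.array([573.8,-5.2]);u=np.array([.083,-.9965]);v=np.array([.9965,.083])
for c in carriers(a,24): print(c[:3],'rail',(np.array(c[0])-O)@u,(np.array(c[0])-O)@v)
x=cv2.imread('pics/t14.png')[160:240,290:450];y=cv2.imread('pics/s14.png')[120:300,200:400]
cv2.imwrite('pics/crop12.png',np.hstack([cv2.resize(x,(400,200),interpolation=cv2.INTER_CUBIC).copy() if 0 else cv2.copyMakeBorder(cv2.resize(x,(400,200),interpolation=cv2.INTER_CUBIC),0,160,0,0,0),cv2.resize(y,(400,360),interpolation=cv2.INTER_CUBIC)]))
E
```

```text
[663.16308166 -29.43363187 295.66943099] 0.3229257137637936
(array([ 608.9, -411. ]), np.float64(-1.461), np.float64(47.2)) rail 407.29300000000006 1.2957500000000204
(array([ 604.9, -365.8]), np.float64(-1.506), np.float64(43.7)) rail 361.91920000000005 1.0613500000000224
(array([ 600.9, -320.7]), np.float64(-1.459), np.float64(46.8)) rail 316.64505 0.818650000000024
(array([ 597. , -275.3]), np.float64(-1.514), np.float64(44.4)) rail 271.08025000000004 0.7005000000000434
(array([ 593.4, -230.4]), np.float64(-1.464), np.float64(45.7)) rail 226.03860000000003 0.8398000000000203
```

View pics/crop12.png

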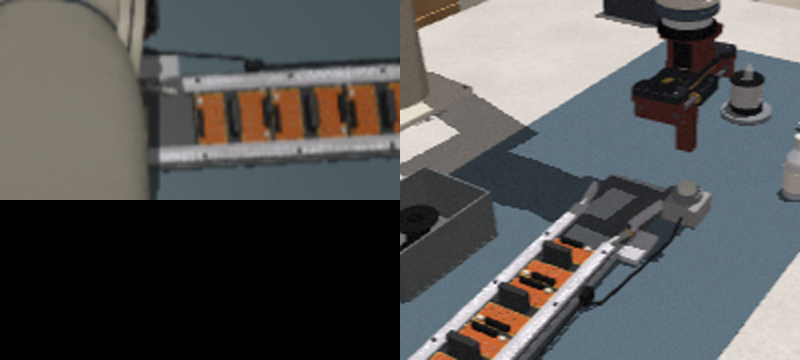

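Emit:
send_rows(
  commands=[
    {"translation": [0, 0.01, -0.1], "twist": [0, 0, 0]},
    {"translation": [0, 0.01, -0.2], "twist": [0, 0, 0]},
    {"translation": [0, 0.01, -0.3], "twist": [0, 0, 0]},
    {"translation": [0, 0.01, -0.4], "twist": [0, 0, 0]},
    {"translation": [0, 0.01, -0.5], "twist": [0, 0, 0]},
    {"translation": [0, 0.01, -0.55], "twist": [0, 0, 0]},
    {"translation": [0, 0.01, -0.6], "twist": [0, 0, 0]},
    {"translation": [0, 0.01, -0.62], "twist": [0, 0, 0]},
    {"translation": [0, 0.01, -0.64], "twist": [0, 0, 0]},
    {"translation": [0, 0.01, -0.64], "twist": [0, 0, 0]},
  ],
)

```text
t: 77.35
ee_pos: [662.7, -29.9, 231.9]
orientation: [3.139, 0.133, -0.0]
ft_force: [-2.0, -0.8, 2.9]
width: 0.6
```

Emit:
send_rows(
  commands=[
    {"translation": [0, 0, -0.005], "twist": [0, 0, 0]},
    {"translation": [0, 0, -0.01], "twist": [0, 0, 0]},
    {"translation": [0, 0, -0.015], "twist": [0, 0, 0]},
    {"translation": [0, 0, -0.02], "twist": [0, 0, 0]},
    {"translation": [0, 0, -0.025], "twist": [0, 0, 0]},
    {"translation": [0, 0, -0.03], "twist": [0, 0, 0]},
    {"translation": [0, 0, -0.03], "twist": [0, 0, 0]},
    {"translation": [0, 0, -0.03], "twist": [0, 0, 0]},
    {"translation": [0, 0, -0.03], "twist": [0, 0, 0]},
    {"translation": [0, 0, -0.03], "twist": [0, 0, 0]},
  ],
)

```text
t: 78.35
ee_pos: [662.8, -29.8, 228.7]
orientation: [3.139, 0.133, 0.0]
ft_force: [-2.0, -1.0, 3.9]
width: 0.1
```

Emit:
send_rows(
  commands=[
    {"translation": [0, 0, -0.005], "twist": [0, 0, 0]},
    {"translation": [0, 0, -0.01], "twist": [0, 0, 0]},
    {"translation": [0, 0, -0.015], "twist": [0, 0, 0]},
    {"translation": [0, 0, -0.02], "twist": [0, 0, 0]},
    {"translation": [0, 0, -0.025], "twist": [0, 0, 0]},
    {"translation": [0, 0, -0.03], "twist": [0, 0, 0]},
    {"translation": [0, 0, -0.03], "twist": [0, 0, 0]},
    {"translation": [0, 0, -0.03], "twist": [0, 0, 0]},
    {"translation": [0, 0, -0.03], "twist": [0, 0, 0]},
    {"translation": [0, 0, -0.03], "twist": [0, 0, 0]},
  ],
)

```text
t: 79.35
ee_pos: [662.9, -29.9, 228.0]
orientation: [3.139, 0.133, 0.001]
ft_force: [-8.9, -0.1, 22.6]
width: 0.2
```

The button bottomed out, with the tool stopped at 228 mm and 22.6 N. I retreat and check.

Emit:
send_rows(
  commands=[
    {"translation": [0, 0, 0.05], "twist": [0, 0, 0]},
    {"translation": [0, 0, 0.1], "twist": [0, 0, 0]},
    {"translation": [0, 0, 0.2], "twist": [0, 0, 0]},
    {"translation": [0, 0, 0.3], "twist": [0, 0, 0]},
    {"translation": [0, 0, 0.45], "twist": [0, 0, 0]},
    {"translation": [0, 0, 0.6], "twist": [0, 0, 0]},
    {"translation": [0, 0, 0.75], "twist": [0, 0, 0]},
    {"translation": [0, 0, 0.9], "twist": [0, 0, 0]},
    {"translation": [0, 0, 1.0], "twist": [0, 0, 0]},
    {"translation": [0, 0, 1.0], "twist": [0, 0, 0]},
  ],
)

```text
t: 80.35
ee_pos: [663.3, -29.9, 327.9]
orientation: [3.138, 0.133, 0.005]
ft_force: [0.1, 0.4, -0.1]
width: 0.4
```

Emit:
send_rows(
  commands=[
    {"translation": [-0.1, 0.1, 0], "twist": [0, 0, 0]},
    {"translation": [-0.2, 0.2, 0], "twist": [0, 0, 0]},
    {"translation": [-0.3, 0.3, 0], "twist": [0, 0, 0]},
    {"translation": [-0.4, 0.4, 0], "twist": [0, 0, 0]},
    {"translation": [-0.5, 0.5, 0], "twist": [0, 0, 0]},
    {"translation": [-0.6, 0.6, 0], "twist": [0, 0, 0]},
    {"translation": [-0.7, 0.7, 0], "twist": [0, 0, 0]},
    {"translation": [-0.8, 0.8, 0], "twist": [0, 0, 0]},
    {"translation": [-0.9, 0.9, 0], "twist": [0, 0, 0]},
    {"translation": [-0.9, 0.9, 0], "twist": [0, 0, 0]},
  ],
)

```text
t: 81.35
ee_pos: [571.5, 61.4, 325.6]
orientation: [-3.139, -0.135, 0.002]
ft_force: [0.9, 0.4, 0.6]
width: 1.0
```

```bash
python3 - <<'E'
from h import *
a=snap('top','t15');b=snap('scene','s15'); o=ctrl.get_obs(); print(o['ee_pos'],o['ft_force'])
O=np.array([573.8,-5.2]);u=np.array([.083,-.9965]);v=np.array([.9965,.083])
for c in carriers(a,24): print(c[:3],'rail',(np.array(c[0])-O)@u,(np.array(c[0])-O)@v)
x=cv2.imread('pics/t15.png')[120:320,170:490];y=cv2.imread('pics/s15.png')[120:320,130:450]
cv2.imwrite('pics/crop13.png',np.vstack([cv2.resize(x,(480,300),interpolation=cv2.INTER_CUBIC),cv2.resize(y,(480,300),interpolation=cv2.INTER_CUBIC)]))
E
```

```text
[572.7966632   60.45992785 325.87626403] [ 1.23261914  0.17137395 -0.61460573]
(array([ 608.8, -411.1]), np.float64(-1.466), np.float64(47.1)) rail 407.38435000000004 1.1878000000000002
(array([ 604.9, -365.8]), np.float64(-1.503), np.float64(43.7)) rail 361.91920000000005 1.0613500000000224
(array([ 600.8, -320.7]), np.float64(-1.46), np.float64(46.9)) rail 316.63675 0.7189999999999986
(array([ 597.1, -275.3]), np.float64(-1.519), np.float64(44.2)) rail 271.08855000000005 0.8001500000000652
(array([ 593.4, -230.4]), np.float64(-1.462), np.float64(45.9)) rail 226.03860000000003 0.8398000000000203
```

View pics/crop13.png

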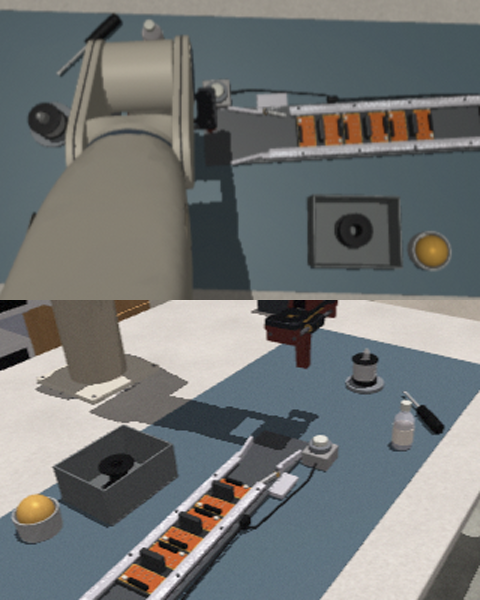

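```bash
python3 -c "
from h import *
print(ctrl.close_job())"
```

```text
the job is handed in; nothing more can be done
None
```

The job is done and handed in at about 81 s of the 192 s allowed. The hand-in itself reports no verdict.

- **Spools:** the empty spool stands in the scrap bin. The full spool was knocked about 32 mm sideways early on, so I measured it again. It is now on the spindle, and the last pictures show it upright on its platter. I judged its seating from those pictures and from the height at which I let go of it.
- **Carriers:** only three of the four were on the bench. All three are in the rail, measured at about 226, 317 and 407 mm along it (207 mm needed) and within about 1.5 mm of the centre line.
- **Pawl:** it looks shut in the picture taken after the last push. I have no direct reading of its angle.
- **Ready button:** pressed until it stopped, with about 23 N on the wrist. The gripper is now clear and touching nothing.
- **Bystanders:** the bottle, screwdriver and tip cleaner stand where they were in the last pictures.

No check failed. Two readings disagreed slightly:
- **Spindle position:** the pushing force felt at the first grasp put it about 2 mm from the camera estimate. I aimed between the two and the spool went on without resistance.
- **Last carrier:** the gripper position puts it at about 221 mm and the camera at about 226 mm. Both are past the pawl.

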